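Size a roll-core collar on the step gauge and store it

TASK

Take the collar from the tape square, slide it down the stepped mandrel of the gauge, pushing the brass rider ahead of it, until it stops on the step that fits it, without bottoming the sprung carriage. Then lift it off, leaving the rider where it stopped as the reading, and put the collar flat over the pin of the storage spindle with that step's number of bars. Set it down rather than drop it, and do not disturb the other two collars or the other loose things.

Things in the scene. Friction and masses are not known exactly. Their poses are not given: they have to be found in the camera images.
- ring_a: one of three grey plastic collars alike outside: upright hollow cylinder, 54 mm outer diameter, 24 mm tall, about 70 g; origin at its underside centre, z up. Bores differ (22, 27, 32 mm for steps 1, 2, 3); which collar has which is not recorded: the gauge tells. At the start one stands in the tape square, the others elsewhere; which is where changes.
- ring_b: one of three grey plastic collars alike outside: upright hollow cylinder, 54 mm outer diameter, 24 mm tall, about 70 g; origin at its underside centre, z up. Bores differ (22, 27, 32 mm for steps 1, 2, 3); which collar has which is not recorded: the gauge tells. At the start one stands in the tape square, the others elsewhere; which is where changes.
- ring_c: one of three grey plastic collars alike outside: upright hollow cylinder, 54 mm outer diameter, 24 mm tall, about 70 g; origin at its underside centre, z up. Bores differ (22, 27, 32 mm for steps 1, 2, 3); which collar has which is not recorded: the gauge tells. At the start one stands in the tape square, the others elsewhere; which is where changes.
- tape_square: square outline of pale masking tape stuck flat on the table, 122 mm outside, 98 mm inside; origin at its centre. Nothing to bump into.
- gauge: foot of the sizing gauge, fixed, 130 mm (x) by 90 mm (y), 22 mm thick; origin on the table under the vertical axis of the mandrel. x points from the mandrel to its scale post, z up. On it the sprung carriage plate, 110 by 76 mm, its top 42 mm above the table, carries mandrel, post and rider.
- gauge_tip (a point): top end of the upright steel mandrel, on its axis, 112 mm above the table when unloaded; axes as the gauge. The nose widens from 12 to 19 mm diameter over the first 6 mm; below come steps 1, 2, 3, each thicker (points step_1..3), and under them a 35 mm shank down to the carriage plate, 70 mm below the tip.
- step_1 (a point): point on the mandrel's axis 17.5 mm below its tip: here the underside of a collar of step 1 stands when it has stopped, its bore meeting the cone that widens the mandrel from 19 mm (at 16 mm below the tip) to 24 mm (at 18.5 mm) in diameter. Above that cone the mandrel is 19 mm thick. 1 black dash on the scale post at this level. Moves with the carriage.
- step_2 (a point): point on the mandrel's axis 29.5 mm below its tip: here the underside of a collar of step 2 stands when it has stopped, its bore meeting the cone that widens the mandrel from 24 mm (at 28 mm below the tip) to 29 mm (at 30.5 mm) in diameter. Above that cone the mandrel is 24 mm thick. 2 black dashes on the scale post at this level. Moves with the carriage.
- step_3 (a point): point on the mandrel's axis 41.5 mm below its tip: here the underside of a collar of step 3 stands when it has stopped, its bore meeting the cone that widens the mandrel from 29 mm (at 40 mm below the tip) to 35 mm (at 43 mm) in diameter. Above that cone the mandrel is 29 mm thick. 3 black dashes on the scale post at this level. Moves with the carriage.
- post_top (a point): top of the flat slotted aluminium scale post, 10 mm above the tip and 48 mm from the mandrel's axis along the gauge's x; 34 mm wide in y, 5 mm thick. It leaves no room for a finger on that side: grip the collar across, along the gauge's y. 1, 2 and 3 black dashes beside the slot mark the steps.
- carriage (a joint): how far the sprung carriage with the mandrel has sunk, m: 0 unloaded, growing downwards, 0.009 bottomed. It gives from about 2.5 N of push, then sinks 1 mm for each 1.8 N. 0.007 (about 15 N) already counts as bottomed: stay below. A collar held more than about 1.5 mm off the axis can hang up on a smaller step than its own; lifted a little and centred, it goes on down.
- rider (a joint): travel of the brass rider down the mandrel, m: a flat ring, 50 mm outside, 40 mm bore, 6 mm thick, with a pointer arm through the post's slot; its top is 6 mm + this value below the tip. Starts at 0 to 0.003; about 4 N slides it and it stays where left. A collar pushed to its stop leaves it at 0.0115 (step 1), 0.0235 (step 2) or 0.0355 (step 3).
- spindle_1: fixed storage spindle for step 1, with 1 short black bar at both ends of its plywood plate (100 mm in x, 70 mm in y, 8 mm thick) and an upright pointed steel pin, 14 mm diameter, top 38 mm above the table. Origin on the table under the pin. A stored collar lies flat on the plate around the pin, underside 8 mm above the table. The spindles change places.
- spindle_2: fixed storage spindle for step 2, with 2 short black bars at both ends of its plywood plate (100 mm in x, 70 mm in y, 8 mm thick) and an upright pointed steel pin, 14 mm diameter, top 38 mm above the table. Origin on the table under the pin. A stored collar lies flat on the plate around the pin, underside 8 mm above the table. The spindles change places.
- spindle_3: fixed storage spindle for step 3, with 3 short black bars at both ends of its plywood plate (100 mm in x, 70 mm in y, 8 mm thick) and an upright pointed steel pin, 14 mm diameter, top 38 mm above the table. Origin on the table under the pin. A stored collar lies flat on the plate around the pin, underside 8 mm above the table. The spindles change places.
- tape_roll: bystander: nearly used-up roll of brown tape lying flat, 90 mm diameter, 24 mm high; origin at underside centre.
- screwdriver: bystander: screwdriver lying on the table, black handle; origin at underside near the middle, along x.
- marker: bystander: white marker pen, 125 mm long over its straight part, 16 mm thick, lying along its x.
- label_roll: bystander: roll of paper labels standing upright, 72 mm diameter, 50 mm high; origin at underside centre.
There are look-alikes about, which are no part of the job. What is shaped like the ring_b but black or pink is not meant.

How it is judged:
By the outcome, as a careful person would: the job done as asked, in the order asked, and still so for the second after the job is handed in, with the robot touching nothing.
It also fails if it takes over 58 s, if anything falls off the work surface, if the arm or the gripper's body presses on something with over 40 N, if the wrist force passes 120 N, or if a joint passes its speed limit or range.

ROBOT

A 6-joint arm with a two-finger parallel gripper is mounted at the origin on the work surface. World frame = base frame: x ahead of the robot, y to its left, z up, the work surface at z = 0. Lengths are in m, angles in rad, forces in N, time in s.
With the tool pointing down it reaches from about 0.3 to 0.85 m from the base axis. Payload 4.2 kg.
Tool frame: the origin (TCP) lies midway between the tips of the shut fingers; the grasp point (between the pads) lies 19 mm behind it; z points along the fingers, y is the direction in which the jaws open and shut (so a half turn about z gives the same grasp; the last joint's range is limited). The gripper opens to 91 mm and grips with 3 to 60 N. Pads are 32 mm wide; open, the fingers measure 118 mm over their backs; the gripper's body (76 mm by 178 mm) begins 60 mm behind the grasp point.
Start: joints at [-1.344, 0.32, 1.565, -0, 1.257, -0.02], TCP at [0.14, -0.558, 0.183] pointing down, gripper open.
Joint ranges: [-3.11, 3.11], [-0.84, 2.01], [0.21, 2.61], [-1.34, 4.49], [0.05, 2.63], [-2.56, 2.56]. Speed limits (rad/s): [2.57, 2.57, 3.14, 3.14, 3.14, 3.14].

INTERFACE

Orientations are given as a unit quaternion [w, x, y, z].
In Python, from cell import get_obs, viewer, ticket gives the robot as it stands.
- The arm moves only by the tool play_rows, never from a script. Its argument "rows" is text: rows parted by semicolons, each of 5 numbers parted by spaces: the opening in per cent of the stroke, from 0 (shut) to 100 (fully open), then the shift along the world's x, y, z in cm, then the turn about the world's z in degrees. In form: claw tx ty tz yaw; .... A call has 1 to 20 rows; each row shifts and turns the commanded pose from where the row before left it; what a row does not reach is not made up. A row lasts 1/10 s, in which the tool goes at most 50 mm and 8.59 degrees, less where a joint would pass 70% of its speed; a pose out of reach is approached as far as the arm can. A call with a gripper value outside its range is refused whole. The fingers move at their own pace and stop on an object; "grip_force" is the grip in N (left out, the last holds). Time passes only in rows, so rows that do not move let the fingers close. It gives the time, the measured TCP pose, the force and the opening at its end, in the units of the state.
- get_obs(): the state, without advancing time (a new reading comes with each control period).
- viewer.capture(name): name is "side" or "top" or "wrist"; returns a dict with "color" (384x512x3 uint8, red, green, blue), "range_z" (384x512 float32, m along the optical axis (not along the pixel's ray), 0 where there is no reading), "fx", "fy", "cx", "cy" (pixels), "camera_from_world" (4x4, takes a point from world to camera coordinates). Camera axes: x right, y up, looking along -z (the intrinsics and any distortion apply to the point x, -y, -z); pixel columns grow to the right and rows downward; lengths in m; the calibration is good to about 2 mm. The wrist camera is an equidistant fisheye: a pixel r from the principal point sees the ray r / f radians off the axis. A picture is of the moment at which its call begins.
- ticket.finish_job(): hands the job in, once; it reports no verdict.
The state is a dict: "time": time; "joints": joint angles; "joint_vel": joint speeds; "effort": joint torques, N m; "tool_pos": TCP position; "orientation": TCP orientation; "contact_force": force on the tool from outside, world axes, zero at the start; "wrist_torque": the same for the moment, N m; "gripper_width": finger opening in m.
Only numpy, scipy, OpenCV 4.12 (cv2) and the standard library are available. Lean on these libraries where they do the work, as an engineer would, in place of code of your own. Each camera call takes 0.05 s, during which the arm holds its last target.

## Working session

There is one attempt and no reset: what is moved stays moved. The work goes in short steps, Python scripts to look and compute and a tool call to move; the robot and the scene stay as the last step left them, time stands still between calls to the robot, and variables do not carry over. Pictures are saved under pics/ and viewed, and the job is handed in when it is done.

Besides the shell and the picture viewer there is one more tool, called after ">>>" as a command line: name --argument value ..., lists and objects as JSON in quotes. play_rows: Moves the arm, as the interface text tells. Its arguments: {"type":"object","properties":{"rows":{"type":"string"},"grip_force":{"type":"number"}},"required":["rows"]}

```bash
mkdir -p pics; ls
cat > h.py <<'E'
import numpy as np, cv2, pickle
from cell import get_obs, viewer, ticket
def cap(n,f):
    d=viewer.capture(n); cv2.imwrite(f'pics/{f}.png',cv2.cvtColor(d['color'],cv2.COLOR_RGB2BGR)); pickle.dump(d,open(f'pics/{f}.pkl','wb')); return d
def load(f): return pickle.load(open(f'pics/{f}.pkl','rb'))
def crop(f,u0,v0,u1,v1,o):
    d=load(f);im=d['color'][v0:v1,u0:u1,::-1];s=min(800/(u1-u0),600/(v1-v0));cv2.imwrite(f'pics/{o}.png',cv2.resize(im,None,fx=s,fy=s,interpolation=cv2.INTER_CUBIC));print('scale',s)
def ray(d,u,v,wrist=False):
    T=np.linalg.inv(d['camera_from_world'])
    x=(u-d['cx'])/d['fx'];y=(v-d['cy'])/d['fy']
    if wrist:
        r=np.hypot(x,y); k=np.sin(r)/r if r>1e-9 else 1; c=np.array([x*k,-y*k,-np.cos(r)])
    else: c=np.array([x,-y,-1])
    return T[:3,3],T[:3,:3]@c
def atz(d,u,v,z,wrist=False):
    o,r=ray(d,u,v,wrist); return o+r*(z-o[2])/r[2]
def pix(d,u,v):  # from depth
    o,r=ray(d,u,v); return o+r*d['range_z'][int(round(v)),int(round(u))]
def proj(d,p,wrist=False):
    c=d['camera_from_world']@np.append(p,1); x,y,z=c[0],-c[1],-c[2]
    if wrist:
        r=np.hypot(x,y);t=np.arctan2(r,z);k=t/r;return d['cx']+d['fx']*x*k,d['cy']+d['fy']*y*k
    return d['cx']+d['fx']*x/z,d['cy']+d['fy']*y/z
E
python3 - <<'E'
from h import *
for n in ['side','top','wrist']:
    d=cap(n,n+'0'); print(n,{k:(v if not hasattr(v,'shape') or v.size<20 else v.shape) for k,v in d.items()}, (d['range_z']>0).mean()); 
print(get_obs())
E
```

```text
pics
side {'color': (384, 512, 3), 'range_z': (384, 512), 'fx': 402.985454126154, 'fy': 402.985454126154, 'cx': 253.5055238061204, 'cy': 196.81321278205212, 'camera_from_world': array([[-0.83049581, -0.5566132 , -0.02141145,  0.46284698],
       [ 0.34753254, -0.54781039,  0.76100257, -0.25452309],
       [-0.43531349,  0.62456827,  0.64839543, -0.9824017 ],
       [ 0.        ,  0.        ,  0.        ,  1.        ]])} 0.9961090087890625
top {'color': (384, 512, 3), 'range_z': (384, 512), 'fx': 401.86649264329446, 'fy': 401.86649264329446, 'cx': 250.48018233118214, 'cy': 189.29141709875887, 'camera_from_world': array([[ 0.0284413 , -0.99959345, -0.00200655, -0.0151621 ],
       [ 0.9948567 ,  0.02811118,  0.09731349, -0.55563169],
       [-0.09721752, -0.00476395,  0.99525176, -1.09182139],
       [ 0.        ,  0.        ,  0.        ,  1.        ]])} 0.9960225423177084
wrist {'color': (384, 512, 3), 'range_z': (384, 512), 'fx': 297.3186396354542, 'fy': 297.3186396354542, 'cx': 253.87531291378906, 'cy': 190.5131536716437, 'camera_from_world': array([[ 0.24564545, -0.96935701, -0.00
[... 246 characters left out ...]
ts': array([-1.34400721e+00,  3.20125941e-01,  1.56536712e+00, -2.69634206e-05,
        1.25735268e+00, -1.99203411e-02]), 'joint_vel': array([ 1.20594060e-03, -1.01479794e-03, -4.29458892e-03, -4.09554800e-04,
       -3.59588406e-04, -2.93979877e-05]), 'effort': array([-2.42893011e-04, -4.12773013e+01, -2.32154864e+01,  7.26973847e-02,
        4.33892815e-02, -9.32863190e-05]), 'tool_pos': array([ 0.14037098, -0.55719796,  0.1819367 ]), 'orientation': array([-6.21869961e-04,  9.92400741e-01,  1.23046238e-01, -7.74442496e-05]), 'contact_force': array([ 0.15637094,  0.84907946, -0.70193791]), 'wrist_torque': array([-0.02693357, -0.03711868,  0.01332824]), 'gripper_width': 0.09103652565247435}
```

View pics/top0.png

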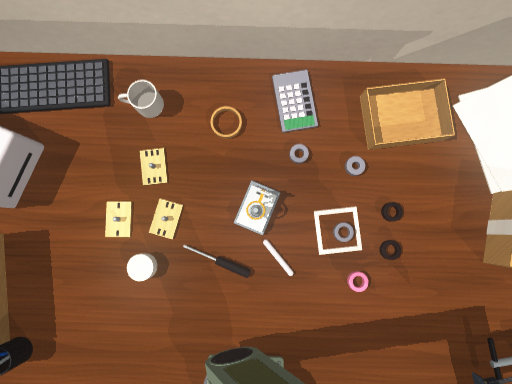

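View pics/side0.png

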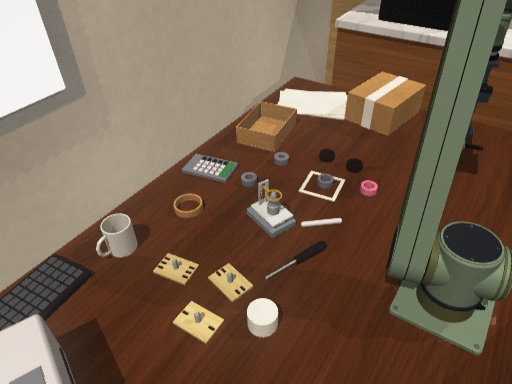

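View pics/wrist0.png

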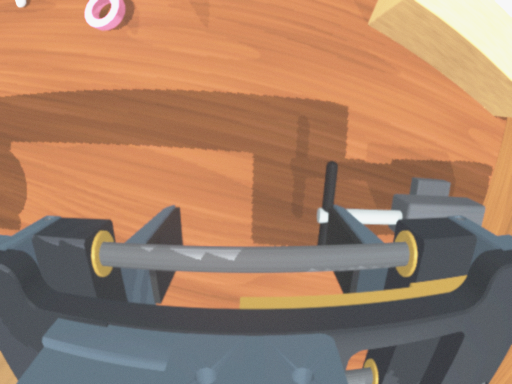

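The top view shows the taped collar near (343,232), the gauge at (257,208) and spindles at (153,166), (118,219) and (166,218). Two other grey collars stand at (299,153) and (355,166). Enlarging next.

Run:
```python
from h import *
crop('top0',230,175,290,240,'c1');crop('top0',305,200,370,260,'c2');crop('top0',95,140,195,245,'c3')
crop('side0',240,175,350,240,'c4');crop('side0',145,245,260,345,'c5')
```

```text
scale 9.23076923076923
scale 10.0
scale 5.714285714285714
scale 7.2727272727272725
scale 6.0
```

View pics/c1.png

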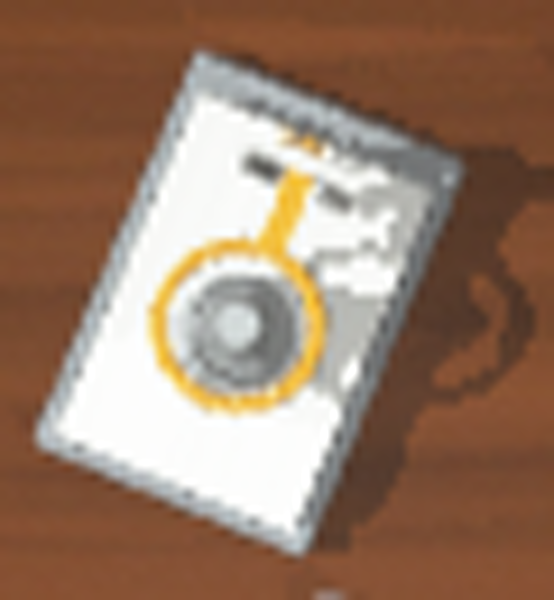

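View pics/c2.png

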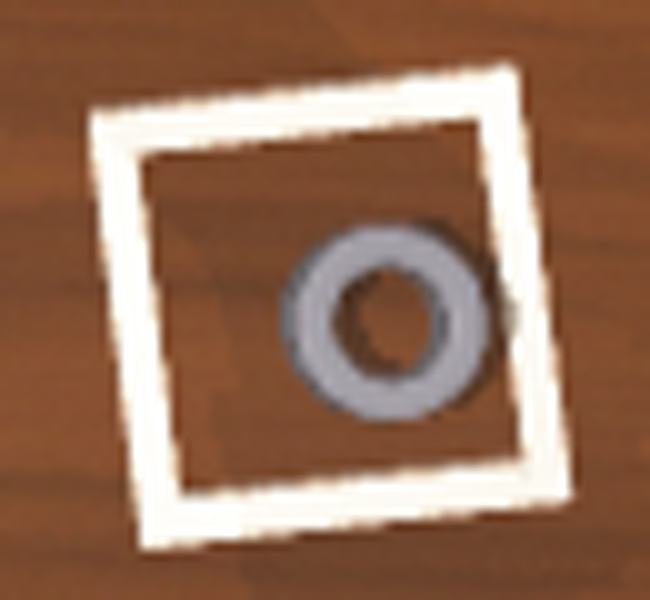

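View pics/c3.png

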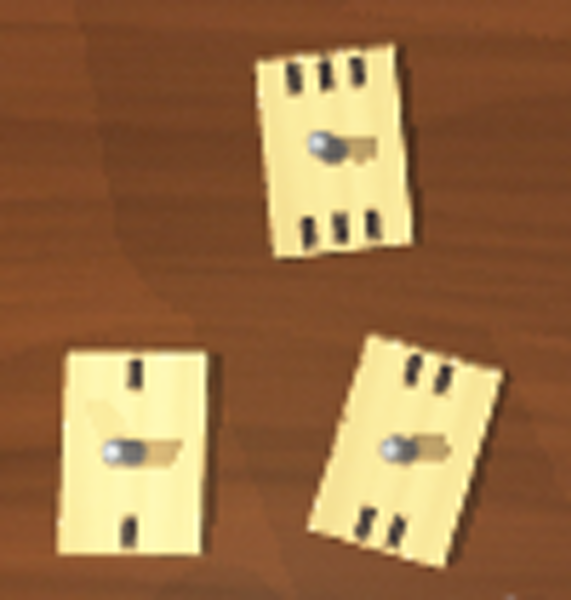

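View pics/c4.png

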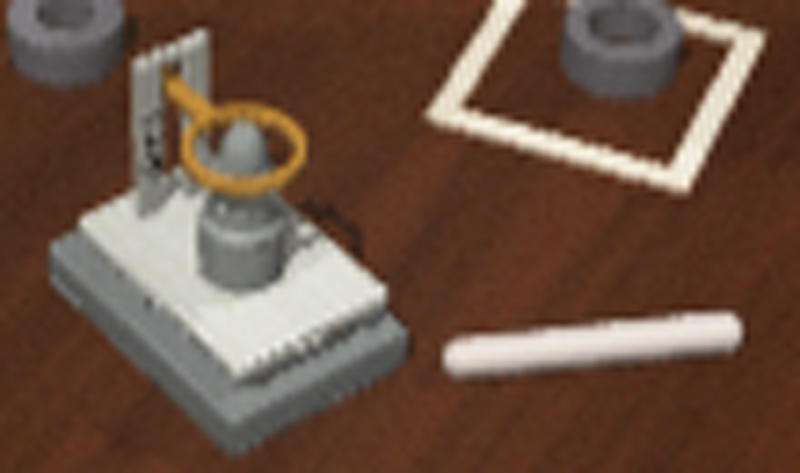

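View pics/c5.png

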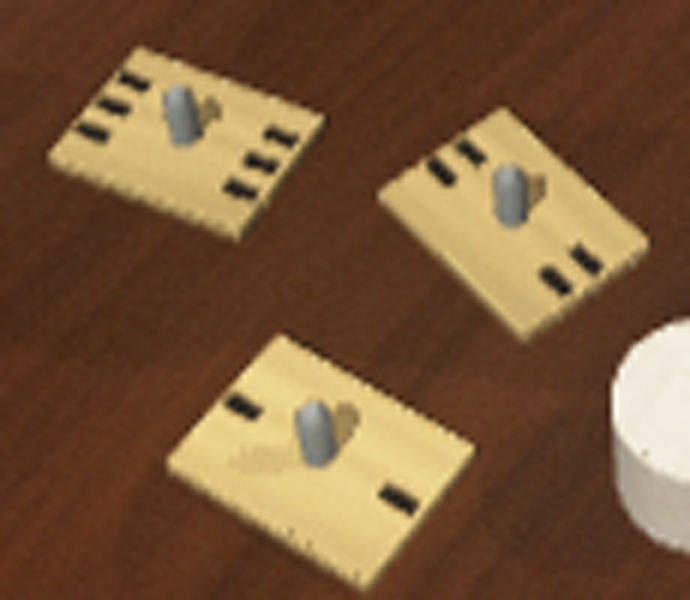

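Run:
```python
from h import *
crop('side0',305,160,350,195,'c6')
t=load('top0');s=load('side0')
c=lambda u0,v0,k,x,y:(u0+(x+.5)/k-.5,v0+(y+.5)/k-.5)
C1=lambda x,y:c(230,175,9.2308,x,y);C2=lambda x,y:c(305,200,10,x,y);C3=lambda x,y:c(95,140,5.7143,x,y)
C4=lambda x,y:c(240,175,7.2727,x,y);C5=lambda x,y:c(145,245,6,x,y)
np.set_printoptions(precision=4,suppress=True)
def tri(a,b):
    o1,r1=ray(t,*a);o2,r2=ray(s,*b);A=np.c_[r1,-r2];x,_,_,_=np.linalg.lstsq(A,o2-o1,rcond=None);p=o1+r1*x[0];q=o2+r2*x[1];return (p+q)/2,np.linalg.norm(p-q)
print('tip',tri(C1(238,322),C4(243,126)),atz(t,*C1(238,322),.112))
P=[atz(t,*C1(*q),.022) for q in [(200,50),(462,162),(303,555),(40,440)]];print('foot',np.array(P),np.mean(P,0))
dx=(P[0]+P[1]-P[2]-P[3])/2;dy=(P[0]+P[3]-P[1]-P[2])/2;print(np.linalg.norm(dx),np.degrees(np.arctan2(dx[1],dx[0])),np.linalg.norm(dy),np.degrees(np.arctan2(dy[1],dy[0])))
print('collar',atz(t,*C2(394,321),.024), pix(t,*C2(315,321)),pix(t,*C2(394,240)))
for n,a,b,cor in [(1,(118,452),(315,405),[(67,350),(208,352),(203,553),(58,552)]),(2,(396,450),(510,170),[(370,333),(504,373),(447,568),(307,528)]),(3,(322,146),(178,90),[(256,62),(395,44),(412,243),(274,258)])]:
    P=np.array([atz(t,*C3(*q),.008) for q in cor]);d=P[0]+P[1]-P[2]-P[3];print(n,tri(C3(*a),C5(*b)),atz(t,*C3(*a),.038),P.mean(0),np.degrees(np.arctan2(d[1],d[0])),np.linalg.norm(d)/2)
# depth points of taped collar top face
uv=[(u,v) for u in range(330,356) for v in range(218,246)];Q=np.array([pix(t,*q) for q in uv]);Q=Q[Q[:,2]>.018];print(Q.mean(0),np.median(Q[:,2]),Q.min(0),Q.max(0),cv2.minEnclosingCircle(Q[:,:2].astype(np.float32)))
```

```text
scale 17.142857142857142
tip (array([ 0.4965, -0.0133,  0.1162]), np.float64(0.0014385840257134653)) [ 0.4961 -0.0137  0.112 ]
foot [[ 0.5826 -0.0007  0.022 ]
 [ 0.5507 -0.081   0.022 ]
 [ 0.4312 -0.0359  0.022 ]
 [ 0.4633  0.044   0.022 ]] [ 0.5069 -0.0184  0.022 ]
0.1276421818668262 -20.60406333237753 0.08623560342828693 68.22075671321048
collar [ 0.4459 -0.2608  0.024 ] [ 0.4453 -0.239   0.0243] [ 0.4682 -0.2611  0.0224]
1 (array([0.4643, 0.369 , 0.0387]), np.float64(0.0021808220598249248)) [0.4634 0.3686 0.038 ] [0.4644 0.3708 0.008 ] 1.4725022639396006 0.09898848987961233
2 (array([0.4692, 0.236 , 0.0381]), np.float64(0.0024607557992902783)) [0.4682 0.2353 0.038 ] [0.4689 0.2364 0.008 ] -14.438487141142975 0.09967497941469906
3 (array([0.6156, 0.2794, 0.039 ]), np.float64(0.0036398399128224)) [0.6143 0.2785 0.038 ] [0.6163 0.28   0.008 ] 7.980782551992005 0.10013354845522211
[ 0.4453 -0.255   0.045 ] 0.023278445400896075 [ 0.4199 -0.2871  0.018 ] [ 0.47   -0.0047  1.1407] ((0.4491220712661743, -0.1458979845046997), 0.14127518236637115)
```

View pics/c6.png

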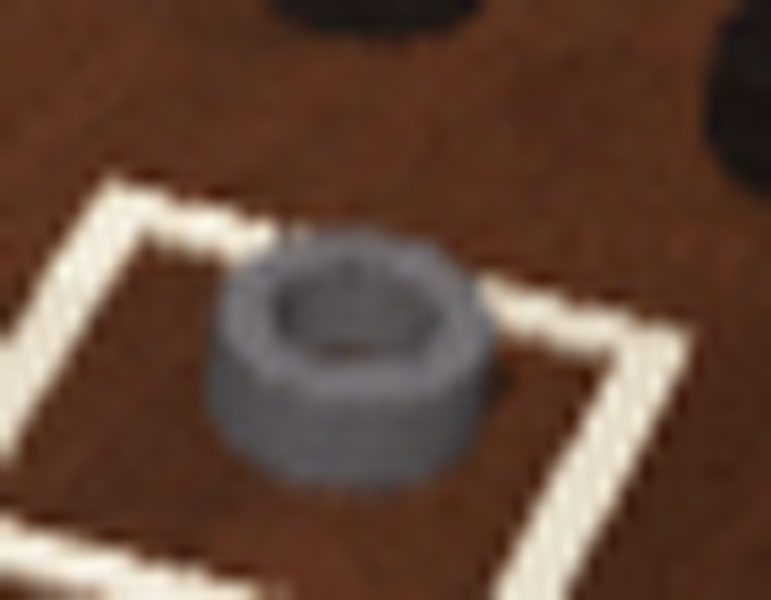

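Run:
```python
from h import *
np.set_printoptions(precision=4,suppress=True)
w=load('wrist0');o=get_obs();p=o['tool_pos']
print(np.linalg.inv(w['camera_from_world'])[:3,3]-p, proj(w,p,True),proj(w,[p[0],p[1],0],True))
t=load('top0')
for (u,v) in [(258,282)]:
  pass
uv=[(u,v) for u in range(330,356) for v in range(218,246)];Q=np.array([pix(t,*q) for q in uv]);Q=Q[(Q[:,2]>.018)&(Q[:,2]<.03)];print(len(Q),Q.mean(0),Q.min(0),Q.max(0),(Q.min(0)+Q.max(0))/2)
for n,(u,v) in dict(mug=(146,99),label=(141,267),marker=(278,257),sdr=(235,267)).items(): print(n,pix(t,u,v))
```

```text
[0.0691 0.017  0.2027] (np.float64(253.84134034500187), np.float64(214.97643447129877)) (np.float64(254.17532018803482), np.float64(168.97674313382748))
200 [ 0.4453 -0.26    0.0231] [ 0.4199 -0.2871  0.018 ] [ 0.47   -0.2336  0.0299] [ 0.445  -0.2603  0.024 ]
mug [0.8124 0.3112 0.0065]
label [0.3361 0.2882 0.0477]
marker [ 0.3707 -0.081   0.0124]
sdr [0.3411 0.0369 0.0241]
```

>>> play_rows --rows "100 0 0 0 0;100 2 2 0 0;100 4 3 0 -5;100 4 3.5 0 -8;100 4 3.5 0 -8;100 4 3.5 0 -8;100 3 4 0 -6.3;100 3 4 0 0;100 2.5 3 0 0;100 2 1.5 0 0;100 1 1 0 0;100 1 0.6 0 0;100 0 0 0 0;100 0 0 0 0" --grip_force 20

```text
time: 1.55
tool_pos: [0.4324, -0.2737, 0.1824]
orientation: [0.0, 0.985, -0.173, -0.0]
contact_force: [-0.3, -0.8, -0.6]
gripper_width: 0.0913
```

Run:
```python
from h import *
d=cap('wrist','w1'); crop('w1',130,70,380,260,'w1c'); print(get_obs()['tool_pos'])
print(proj(d,[.4459,-.2605,.024],True))
```

```text
scale 3.1578947368421053
[ 0.43220034 -0.27381071  0.18247018]
(np.float64(240.02748338511114), np.float64(165.73622590034026))
```

View pics/w1c.png

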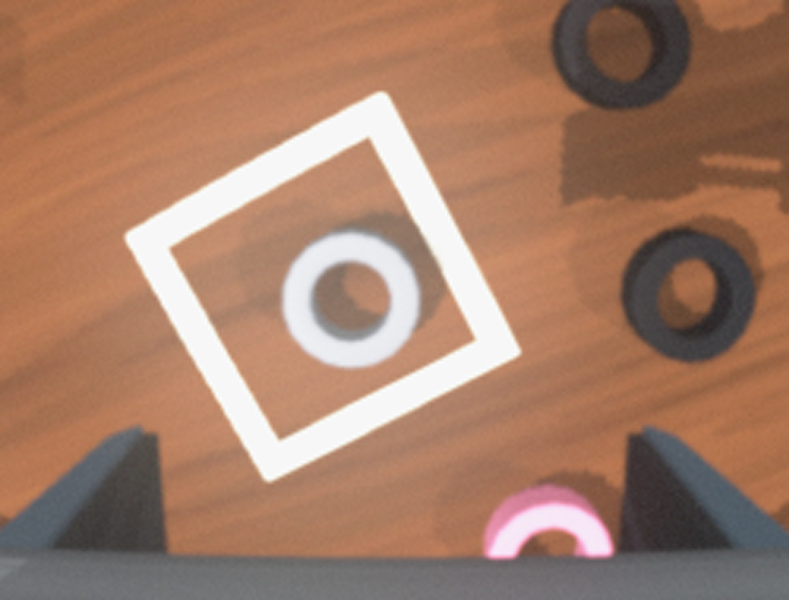

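```bash
cat >> h.py <<'E'
def ring_center(d,u,v,R,z,thr):
    g=d['color'].astype(int); m=((g.min(2)>thr)).astype(np.uint8)
    n,l,s,c=cv2.connectedComponentsWithStats(m)
    k=l[int(v),int(u)]; 
    if k==0: print('bg'); return
    print('px',s[k],c[k]); cn=max(cv2.findContours((l==k).astype(np.uint8),cv2.RETR_EXTERNAL,cv2.CHAIN_APPROX_NONE)[0],key=len)[:,0]
    P=np.array([atz(d,x,y,z,True)[:2] for x,y in cn]); 
    A=np.c_[2*P,np.ones(len(P))];x=np.linalg.lstsq(A,(P**2).sum(1),rcond=None)[0];r=np.sqrt(x[2]+x[0]**2+x[1]**2);return x[:2],r
E
python3 - <<'E'
from h import *
d=load('w1'); print(d['color'][165,222:262].tolist()[::3])
for t in (170,185,200): print(ring_center(d,240-17,165,.027,.024,t))
print(d['range_z'][165,223])
E
```

```text
[[238, 239, 242], [234, 235, 239], [178, 180, 183], [141, 119, 103], [138, 112, 99], [140, 116, 101], [140, 114, 97], [177, 134, 110], [186, 138, 112], [188, 138, 111], [188, 143, 120], [235, 236, 239], [234, 235, 240], [224, 224, 229]]
px [219 144  44  43 985] [240.57055838 164.59593909]
(array([ 0.44666896, -0.2614596 ]), np.float64(0.026381450038775976))
px [220 144  43  42 919] [240.74428727 164.50380849]
(array([ 0.44665444, -0.26152164]), np.float64(0.026001483184027493))
px [220 144  42  42 868] [240.63709677 164.7281106 ]
(array([ 0.44656257, -0.26135974]), np.float64(0.025717516276394757))
0.3643718
```

>>> play_rows --rows "100 0.8 0.7 -2 -0.7;100 0.6 0.5 -4 -0.6;100 0 0 -2 0;100 0 0 -1 0;100 0 0 0 0;100 0 0 0 0"

```text
time: 2.2
tool_pos: [0.4473, -0.262, 0.0936]
orientation: [0.0, 0.983, -0.185, 0.001]
contact_force: [-0.0, -0.5, -0.6]
gripper_width: 0.0912
```

Run:
```python
from h import *
d=cap('wrist','w2'); crop('w2',130,70,380,260,'w2c'); o=get_obs();print(o['tool_pos'],o['orientation'])
u,v=proj(d,[.4463,-.2613,.024],True);print(u,v, proj(d,o['tool_pos'],True))
r=297*.0215/ (d['range_z'][int(v),int(u)]); print(r)
for t in (185,200): print(ring_center(d,u-r,v,.027,.024,t))
```

```text
scale 3.1578947368421053
[ 0.44759916 -0.2620148   0.09388041] [ 5.54755748e-04  9.82806712e-01 -1.84632538e-01  1.21890594e-03]
253.55531819668988 191.85907210731753 (np.float64(253.7292238875422), np.float64(214.67514326168083))
20.853455
px [ 226  164   56   54 1408] [253.06036932 191.72230114]
(array([ 0.44647319, -0.26120424]), np.float64(0.022666280608694196))
px [ 226  164   56   54 1325] [252.79924528 192.07471698]
(array([ 0.44638114, -0.26107188]), np.float64(0.02250280188935935))
```

View pics/w2c.png

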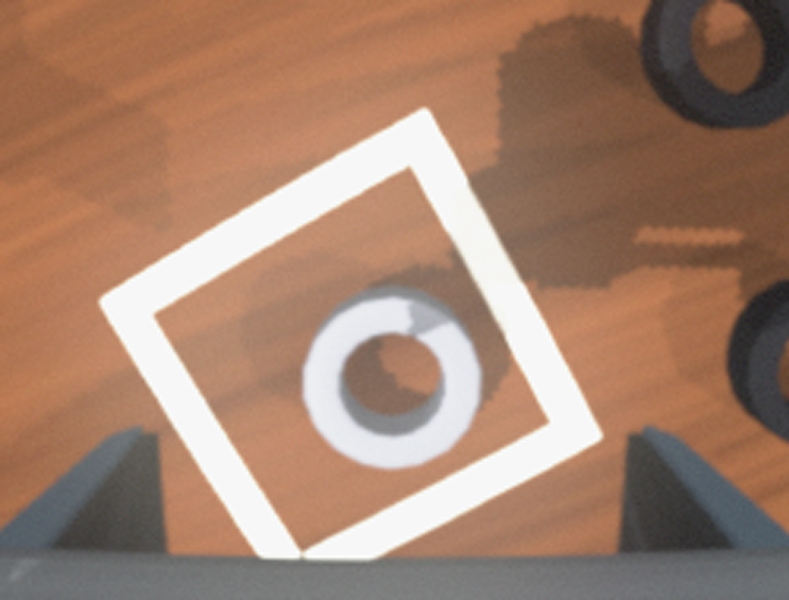

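>>> play_rows --rows "100 0 0 -3 0;100 0 0 -3 0;100 0 0 -2 0;100 0 0 -0.8 0;100 0 0 0 0;50 0 0 0 0;50 0 0 0 0;50 0 0 0 0;50 0 0 0 0;50 0 0 0 0;50 0 0 0 0" --grip_force 25

```text
time: 3.35
tool_pos: [0.447, -0.2611, 0.0047]
orientation: [0.0, 0.983, -0.184, 0.0]
contact_force: [0.2, -0.2, -0.3]
gripper_width: 0.0468
```

Run:
```python
from h import *
d=cap('wrist','w3'); o=get_obs();print(o['tool_pos'],o['gripper_width'])
cap('side','s3');crop('s3',280,140,380,215,'s3c');cap('top','t3')
```

```text
[ 0.44692142 -0.26102982  0.00465874] 0.046111278381551074
scale 8.0
```

View pics/w3.png

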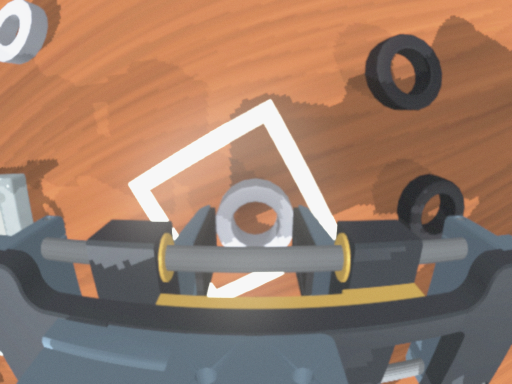

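View pics/s3c.png

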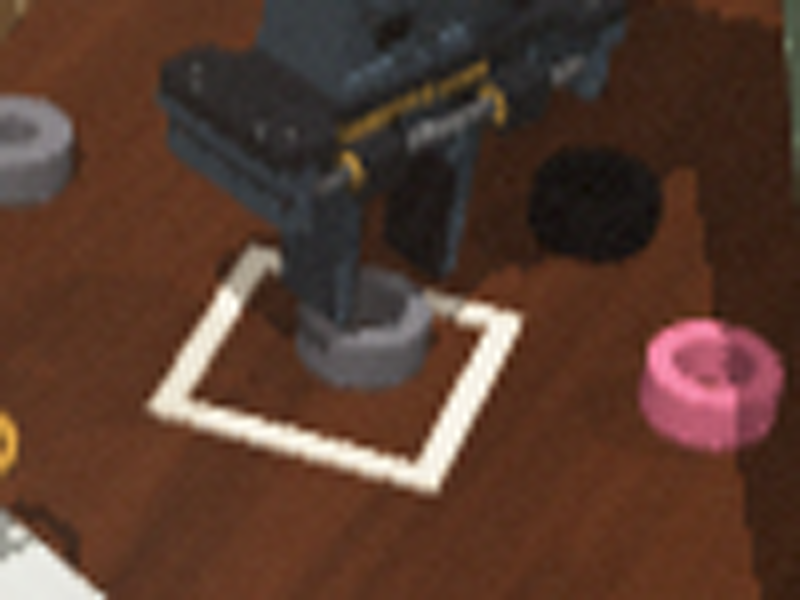

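Run:
```python
from h import *
crop('w3',170,160,340,260,'w3c');crop('t3',305,190,375,260,'t3c');crop('s3',310,150,345,195,'s3d')
d=load('s3');print([np.round(proj(d,p),1).tolist() for p in ([.447,-.261,.0047],[.4472,-.2615,.024])])
w=load('w3')
print([np.round(proj(w,p,True),1).tolist() for p in ([.447,-.261,.0047],[.4472,-.2615,.024])])
```

```text
scale 4.705882352941177
scale 8.571428571428571
scale 13.333333333333334
[[324.9, 182.5], [325.4, 177.8]]
[[253.7, 214.9], [254.3, 224.0]]
```

View pics/w3c.png

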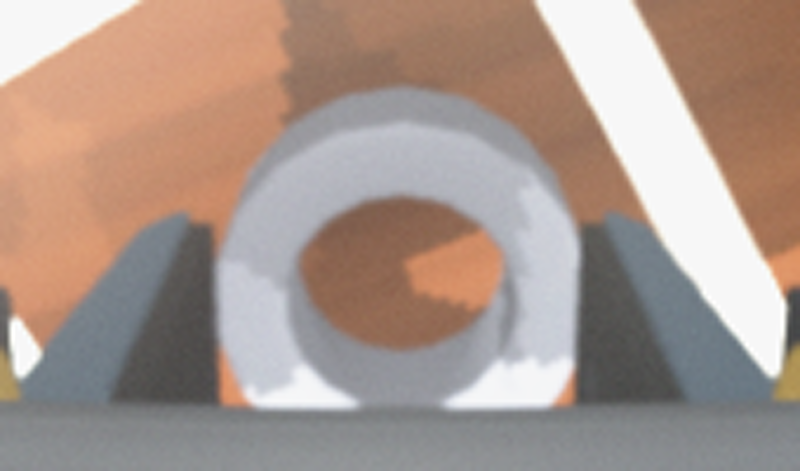

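View pics/t3c.png

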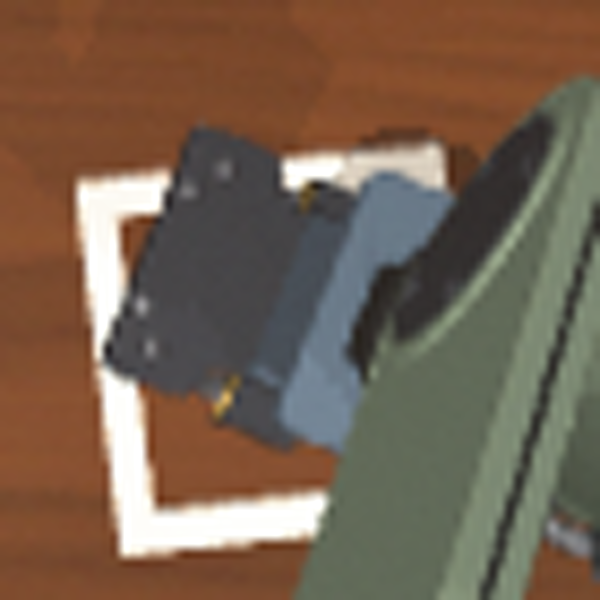

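View pics/s3d.png

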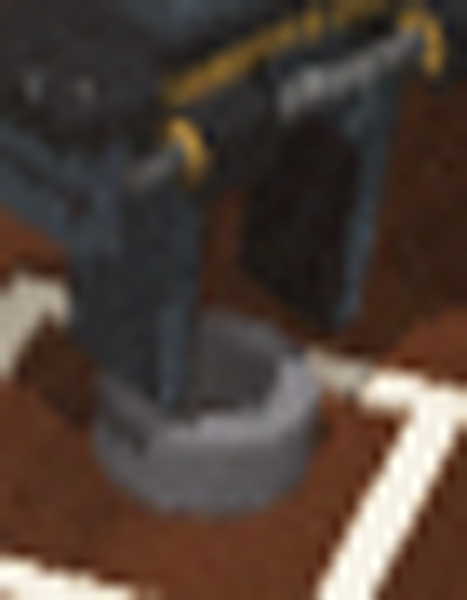

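Run:
```python
from h import *
np.set_printoptions(precision=4,suppress=True)
d=load('w3')
def wp(u,v):
    o,r=ray(d,u,v,True); T=d['camera_from_world'][:3,:3]; zc=-(T@r)[2]; return o+r/zc*d['range_z'][v,u]
for cx,cy in [(195,225),(195,240),(185,217),(170,240),(595,225),(595,240),(615,217),(240,300),(400,150),(300,225),(540,300)]:
    u=int(170+cx/4.706);v=int(160+cy/4.706);print((cx,cy),wp(u,v))
s=load('s3')
for cx,cy in [(140,385),(120,370),(150,440),(330,315),(300,290),(230,420),(110,430)]:
    print('s',(cx,cy),pix(s,310+cx/13.33,150+cy/13.33))
```

```text
(195, 225) [ 0.4629 -0.2336  0.0016]
(195, 240) [ 0.4711 -0.2433  0.0421]
(185, 217) [ 0.4731 -0.2425  0.0394]
(170, 240) [ 0.4735 -0.2421  0.0477]
(595, 225) [ 0.4401 -0.2916  0.0008]
(595, 240) [ 0.4536 -0.2901  0.0438]
(615, 217) [ 0.4538 -0.2932  0.0403]
(240, 300) [ 0.4563 -0.2408  0.0252]
(400, 150) [ 0.4687 -0.2696  0.0255]
(300, 225) [ 0.4635 -0.2531  0.0253]
(540, 300) [ 0.441  -0.2801  0.0249]
s (140, 385) [ 0.4487 -0.2251  0.043 ]
s (120, 370) [ 0.4585 -0.2349  0.037 ]
s (150, 440) [ 0.4484 -0.2342  0.0201]
s (330, 315) [ 0.4236 -0.2782  0.0401]
s (300, 290) [ 0.4317 -0.2772  0.0451]
s (230, 420) [ 0.4331 -0.2456  0.0251]
s (110, 430) [ 0.461  -0.2385  0.015 ]
```

Run:
```python
from h import *
np.set_printoptions(precision=4,suppress=True)
for f in ('w1','w2','w3'):
    d=load(f);T=np.linalg.inv(d['camera_from_world'])
    v,u=np.mgrid[180:244,130:380]; x=(u-d['cx'])/d['fx'];y=(v-d['cy'])/d['fy'];r=np.hypot(x,y);k=np.tan(r)/r
    Z=d['range_z'][180:244,130:380]; C=np.stack([x*k*Z,-y*k*Z,-Z],-1);W=C@T[:3,:3].T+T[:3,3]
    tz={'w1':.1825,'w2':.0939,'w3':.0047}[f]
    m=(W[...,2]>max(tz-.01,.03))&(W[...,2]<tz+.06)
    # in tool frame
    p={'w1':[.4322,-.2738],'w2':[.4476,-.262],'w3':[.4469,-.261]}[f]
    a=np.radians(-21);ex=np.array([np.cos(a),np.sin(a)]);q=W[m][:,:2]-p
    tx=q@ex;ty=q@np.array([-ex[1],ex[0]]);h=W[m][:,2]-tz
    for sgn in (1,-1):
        s=sgn*ty>0; i=np.argsort(h[s])[:6]; print(f,sgn,s.sum(),np.c_[tx[s][i],ty[s][i],h[s][i]].round(4).tolist())
```

```text
w1 1 641 [[0.0003, 0.0464, 0.0309], [-0.0093, 0.0456, 0.0313], [0.01, 0.0463, 0.0315], [0.0165, 0.0497, 0.0319], [0.0094, 0.0463, 0.0319], [0.0166, 0.051, 0.0321]]
w1 -1 638 [[0.0127, -0.046, 0.0306], [0.0007, -0.0458, 0.0311], [0.0117, -0.0459, 0.0313], [0.0017, -0.0455, 0.0316], [0.0183, -0.0504, 0.0316], [-0.0003, -0.0457, 0.0318]]
w2 1 646 [[-0.008, 0.0455, 0.0311], [0.0012, 0.046, 0.0315], [0.002, 0.0458, 0.0317], [0.0094, 0.0458, 0.0318], [0.0166, 0.0491, 0.0319], [-0.0007, 0.046, 0.0319]]
w2 -1 644 [[0.0108, -0.0463, 0.0312], [-0.0082, -0.0458, 0.0313], [0.0002, -0.0457, 0.0315], [0.0168, -0.049, 0.0315], [0.0161, -0.0491, 0.0315], [0.0083, -0.0464, 0.0316]]
w3 1 479 [[0.0165, 0.0268, 0.0304], [0.016, 0.0267, 0.0309], [0.0007, 0.0235, 0.0323], [0.0177, 0.0283, 0.0324], [-0.0012, 0.0236, 0.0325], [0.0001, 0.0235, 0.0325]]
w3 -1 480 [[0.0166, -0.027, 0.0312], [0.0173, -0.0276, 0.0316], [0.0162, -0.0269, 0.0321], [-0.0029, -0.024, 0.0321], [0.0175, -0.0281, 0.0323], [0.0177, -0.0286, 0.0327]]
```

```bash
cat >> h.py <<'E'
def wcloud(d,v0=0,v1=384,u0=0,u1=512):
    T=np.linalg.inv(d['camera_from_world']);v,u=np.mgrid[v0:v1,u0:u1]
    x=(u-d['cx'])/d['fx'];y=(v-d['cy'])/d['fy'];r=np.hypot(x,y)+1e-9;k=np.tan(r)/r
    Z=d['range_z'][v0:v1,u0:u1];C=np.stack([x*k*Z,-y*k*Z,-Z],-1);return C@T[:3,:3].T+T[:3,3],u,v
def circ(P):
    P=P[:,:2];A=np.c_[2*P,np.ones(len(P))];x=np.linalg.lstsq(A,(P**2).sum(1),rcond=None)[0];return x[:2],np.sqrt(x[2]+x[0]**2+x[1]**2)
def topface(d,c,z,h=.003,R=.033):
    W,u,v=wcloud(d);m=(abs(W[...,2]-z)<h)&(np.hypot(W[...,0]-c[0],W[...,1]-c[1])<R)
    m8=m.astype(np.uint8);P=W[m];zz=np.median(P[:,2])
    # boundaries: outer rays at height zz
    cs,hi=cv2.findContours(m8,cv2.RETR_CCOMP,cv2.CHAIN_APPROX_NONE)
    for i,cn in enumerate(cs):
        if len(cn)<30: continue
        B=np.array([atz(d,x,y,zz,True) for x,y in cn[:,0]])
        print('outer' if hi[0][i][3]<0 else 'inner',len(cn),circ(B))
    print('mean',P.mean(0),'medz',zz,len(P))
E
python3 - <<'E'
from h import *
for f in ('w1','w2','w3'): print(f);topface(load(f),(.447,-.2615),.0245)
E
```

```text
w1
outer 120 (array([ 0.44706567, -0.26169183]), np.float64(0.025946351581426382))
inner 73 (array([ 0.44704005, -0.26161013]), np.float64(0.01614494705785931))
mean [ 0.44736375 -0.26191016  0.0245063 ] medz 0.02457545898452243 936
w2
outer 156 (array([ 0.44731646, -0.261504  ]), np.float64(0.026270230333620553))
inner 94 (array([ 0.44738794, -0.2614394 ]), np.float64(0.01604121369991967))
mean [ 0.4477781  -0.26179086  0.02446166] medz 0.024522041790673188 1579
w3
outer 346 (array([ 0.45013222, -0.26283325]), np.float64(0.021471802114271386))
mean [ 0.45348375 -0.26400588  0.02447311] medz 0.024545587317105266 2423
```

The fingers closed above the collar. The wrist and side depth both put the fingertips about 31 mm above the reported TCP. I'll open and go lower, watching the force.

>>> play_rows --rows "100 0 0 0 0;100 0 0 0 0;100 0 0 0 0;100 0 0 0 0;100 0 0 0 0;100 0 0 -1 0;100 0 0 -1 0;100 0 0 -0.5 0;100 0 0 0 0"

```text
time: 4.4
tool_pos: [0.446, -0.2605, -0.0217]
orientation: [-0.0, 0.983, -0.184, -0.001]
contact_force: [-0.0, 1.0, -0.5]
gripper_width: 0.0912
```

Run:
```python
from h import *
cap('side','s4');crop('s4',300,140,360,200,'s4c');o=get_obs();print(o['tool_pos'],o['contact_force'])
```

```text
scale 10.0
[ 0.44645474 -0.26076245 -0.02116991] [-0.64489262  0.42263433 -0.12431843]
```

View pics/s4c.png

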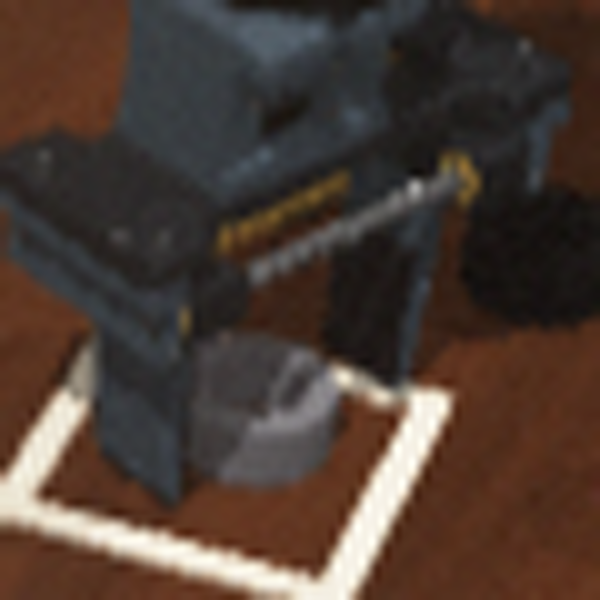

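>>> play_rows --rows "100 0.07 -0.07 -0.35 0;100 0 0 0 0;40 0 0 0 0;40 0 0 0 0;40 0 0 0 0;40 0 0 0 0;40 0 0 0 0;40 0 0 0 0" --grip_force 25

```text
time: 5.25
tool_pos: [0.4476, -0.2618, -0.0239]
orientation: [0.0, 0.983, -0.184, 0.0]
contact_force: [0.3, 0.1, 1.3]
gripper_width: 0.0524
```

>>> play_rows --rows "40 0 0 1 0;40 0 0 3 0;40 0 0 4 0;40 0 0 4 0;40 0 0 3 0;40 0 0 1 0;40 0 0 0 0"

```text
time: 5.95
tool_pos: [0.4482, -0.2621, 0.1374]
orientation: [0.001, 0.983, -0.184, 0.001]
contact_force: [-0.4, -0.0, -1.1]
gripper_width: 0.0525
```

Run:
```python
from h import *
d=cap('wrist','w5');o=get_obs();print(o['tool_pos'],o['contact_force'],o['gripper_width'])
crop('w5',170,140,340,260,'w5c');topface(d,o['tool_pos'],o['tool_pos'][2]+.0485)
```

```text
[ 0.44717186 -0.261489    0.13571648] [ 0.14892097 -0.08559801 -0.75052755] 0.05279550562018163
scale 4.705882352941177
outer 118 (array([ 0.43285696, -0.25598706]), np.float64(0.011998853051546703))
outer 332 (array([ 0.45316216, -0.26390913]), np.float64(0.022389075162125797))
mean [ 0.45563886 -0.26505825  0.18565386] medz 0.1858229388239636 2827
```

View pics/w5c.png

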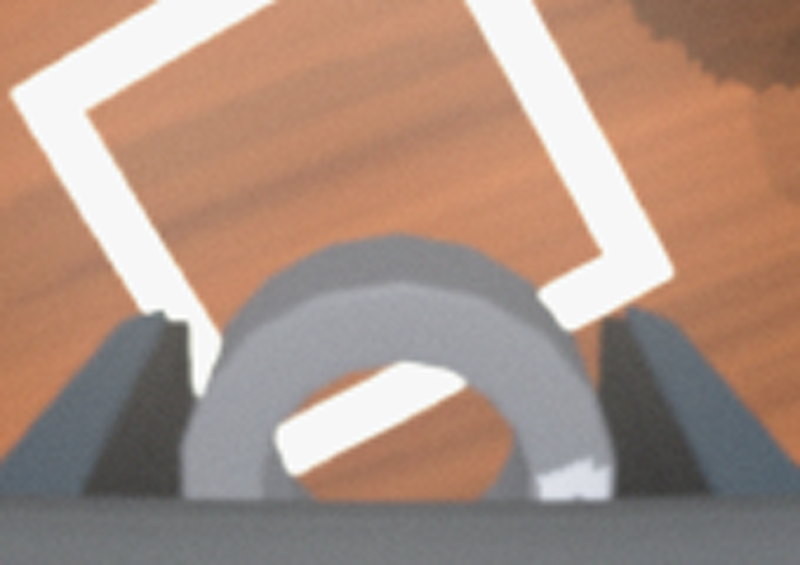

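```bash
cat >> h.py <<'E'
from scipy.optimize import least_squares
def toolrel(o,p):
    a=2*np.arctan2(o['orientation'][2],o['orientation'][1]);e=np.array([np.cos(a),np.sin(a)]);q=np.asarray(p)[:2]-o['tool_pos'][:2];return np.array([q@e, q@[-e[1],e[0]]]),np.degrees(a)
E
python3 - <<'E'
from h import *
d=load('w5');o=get_obs()
k=170,140,4.706
# front outer edge of top face read in crop
E=[(214,400),(235,365),(262,333),(300,307),(350,288),(400,283),(450,287),(500,303),(540,328),(572,362),(594,400),(608,440),(190,440)]
I=[(270,430),(290,405),(320,383),(360,366),(400,361),(440,367),(475,382),(500,405),(513,430)]
for z in (.1858,.1838):
  for nm,L,R in (('out',E,.027),('in',I,None)):
    P=np.array([atz(d,170+(x+.5)/4.706-.5,140+(y+.5)/4.706-.5,z,True)[:2] for x,y in L])
    if R: f=least_squares(lambda c:np.hypot(*(P-c).T)-R,o['tool_pos'][:2])
    else: f=least_squares(lambda c:np.hypot(*(P-c[:2]).T)-c[2],[*o['tool_pos'][:2],.014])
    print(z,nm,f.x,toolrel(o,f.x[:2]),np.abs(f.fun).max())
E
```

```text
0.1858 out [ 0.44615443 -0.26209778] (array([-0.00072775, -0.00093603]), np.float64(-21.241377503940942)) 0.0011386481100689218
0.1858 in [ 0.44790357 -0.26170217  0.01644785] (array([7.59227123e-04, 6.64135223e-05]), np.float64(-21.241377503940942)) 0.000340330007061785
0.1838 out [ 0.44569262 -0.26192925] (array([-0.00121924, -0.00094627]), np.float64(-21.241377503940942)) 0.001023913717211531
0.1838 in [ 0.44704809 -0.26136738  0.0166605 ] (array([-1.59416905e-04,  6.85143628e-05]), np.float64(-21.241377503940942)) 0.0003447308302353541
```

>>> play_rows --rows "40 0 2 0 0;40 0 4 0 0;40 -0.2 4.5 0 0;40 -0.2 4.5 0 0;40 -0.2 4.5 0 0;40 -0.1 4 0 0;40 0 2.5 0 0;40 0 1 0 0;40 0 0 0 0;40 0 0 0 0"

```text
time: 7.0
tool_pos: [0.4402, 0.0075, 0.1352]
orientation: [0.001, 0.983, -0.184, -0.001]
contact_force: [-1.3, 0.4, -0.6]
gripper_width: 0.0524
```

Run:
```python
from h import *
d=cap('wrist','w6');o=get_obs();print(o['tool_pos'],o['orientation'],o['gripper_width'],proj(d,[.4963,-.0135,.112],True))
crop('w6',150,90,350,240,'w6c')
```

```text
[0.44036476 0.00722467 0.13544877] [ 4.43593566e-04  9.82778317e-01 -1.84786924e-01 -6.12884523e-04] 0.052568031477076026 (np.float64(252.89838309852297), np.float64(129.27035937618012))
scale 4.0
```

View pics/w6c.png

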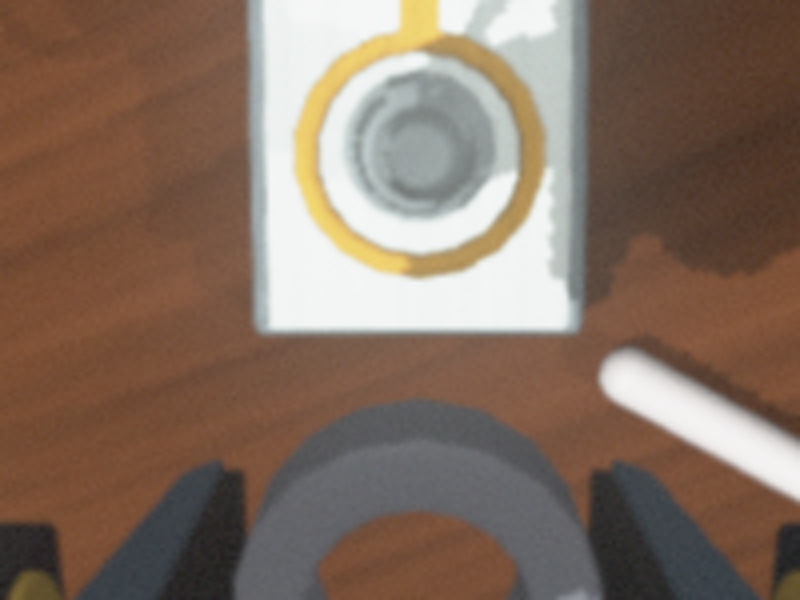

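Run:
```python
from h import *
d=load('w6');o=get_obs();c=lambda x,y:(150+(x+.5)/4-.5,90+(y+.5)/4-.5)
p=atz(d,*c(418,149),.112,True);print('tip',p,toolrel(o,p))
p=atz(d,*c(421,153),.104,True);print('rider',p,toolrel(o,p))
W,u,v=wcloud(d)
for x,y in [(418,149),(308,154),(534,160),(420,268),(400,45),(420,470),(420,485)]:
    uu,vv=np.round(c(x,y)).astype(int);print((x,y),W[vv,uu])
P=[]
for x,y in [(296,154),(546,154),(421,278),(333,242),(508,242),(333,66),(508,66)]: P.append(atz(d,*c(x,y),.103,True))
P=np.array(P);r=circ(P);print('rider circ',r,toolrel(o,r[0]))
E=[(262,540),(285,505),(315,476),(360,452),(420,441),(480,452),(525,476),(555,505),(578,540)]
for z in (.182,.184):
    P=np.array([atz(d,*c(*q),z,True)[:2] for q in E]);f=least_squares(lambda c:np.hypot(*(P-c).T)-.027,o['tool_pos'][:2]);print('collar',f.x,toolrel(o,f.x),abs(f.fun).max())
```

```text
tip [ 0.49766646 -0.01502262  0.112     ] (array([6.14688494e-02, 8.45519153e-05]), np.float64(-21.297425845095425))
rider [ 0.49639084 -0.01517268  0.104     ] (array([ 0.06033485, -0.00051858]), np.float64(-21.297425845095425))
(418, 149) [ 0.49766858 -0.01492029  0.11337372]
(308, 154) [0.50433266 0.0050103  0.10578231]
(534, 160) [ 0.48727218 -0.03497748  0.10723904]
(420, 268) [ 0.47507782 -0.00702798  0.10625725]
(400, 45) [ 0.51743867 -0.01927582  0.10521225]
(420, 470) [ 0.46041975 -0.0009808   0.1845655 ]
(420, 485) [ 4.57880066e-01 -6.92899643e-06  1.83292495e-01]
rider circ (array([ 0.4960446 , -0.01500248]), np.float64(0.024585974757210298)) (array([ 0.05995043, -0.00048576]), np.float64(-21.297425845095425))
collar [0.43756145 0.00807298] (array([-0.00291998, -0.00022782]), np.float64(-21.297425845095425)) 0.0010651548556225264
collar [0.43805236 0.00789089] (array([-0.00239646, -0.00021916]), np.float64(-21.297425845095425)) 0.0011770953148477446
```

>>> play_rows --rows "40 1 -0.4 0 0;40 2 -0.8 0 0;40 1.7 -0.6 0 0;40 1 -0.39 -0.5 0;40 0 0 -1 0;40 0 0 -0.7 0;40 0 0 0 0;40 0 0 0 0"

```text
time: 7.85
tool_pos: [0.4968, -0.0135, 0.1137]
orientation: [0.0, 0.983, -0.184, -0.001]
contact_force: [0.3, 0.2, -0.1]
gripper_width: 0.0523
```

Run:
```python
from h import *
d=cap('wrist','w7');cap('side','s7');o=get_obs();print(o['tool_pos'],o['orientation'],o['contact_force'])
crop('w7',180,170,330,250,'w7c');crop('s7',240,150,310,230,'s7c')
cap('top','t7');crop('t7',225,170,295,240,'t7c')
```

```text
[ 0.49745959 -0.01345117  0.11440373] [-8.84979092e-07  9.82898757e-01 -1.84146632e-01  2.27938158e-04] [-0.32450474 -0.18057555 -0.5285359 ]
scale 5.333333333333333
scale 7.5
scale 8.571428571428571
```

View pics/w7c.png

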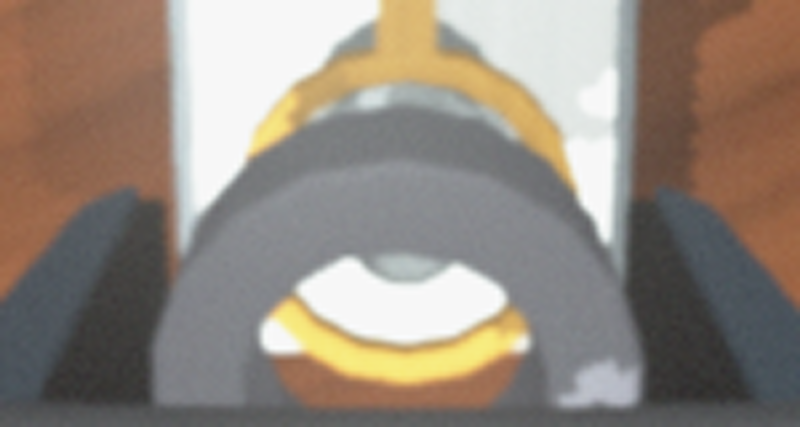

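View pics/s7c.png

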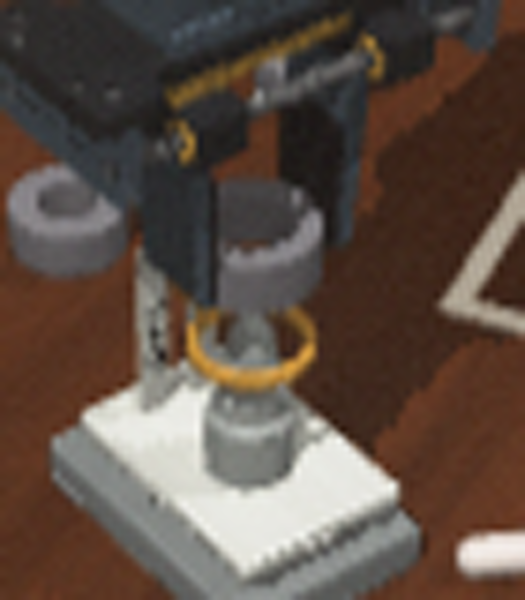

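Run:
```python
from h import *
crop('s7',255,165,295,195,'s7d');crop('s7',255,185,295,215,'s7e')
```

```text
scale 20.0
scale 20.0
```

View pics/s7d.png

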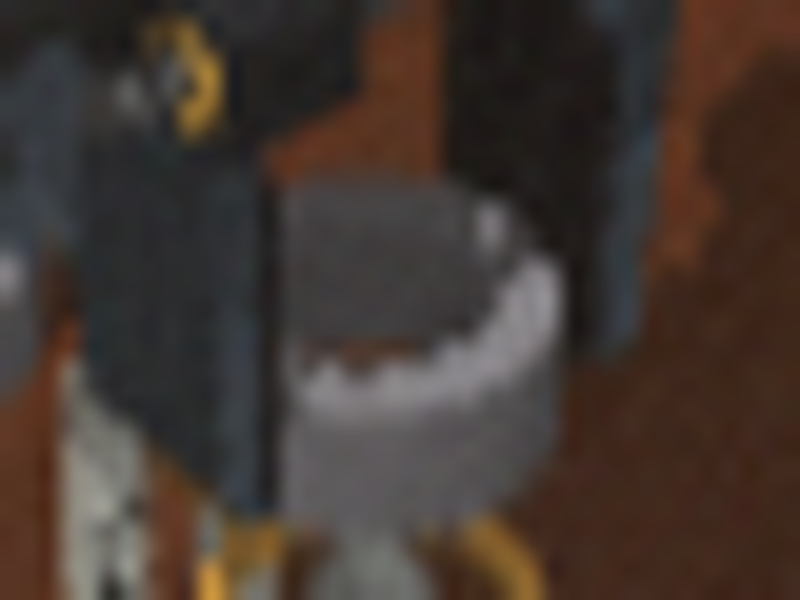

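View pics/s7e.png

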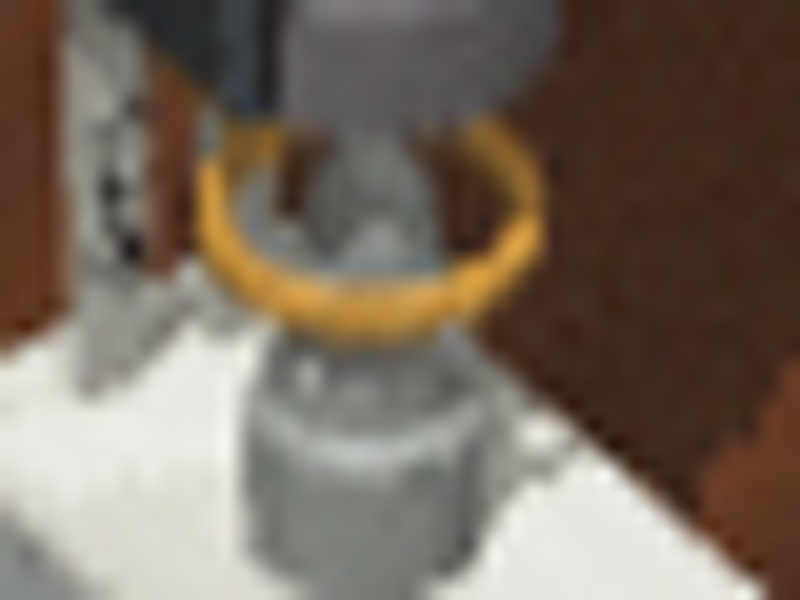

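View pics/t7c.png

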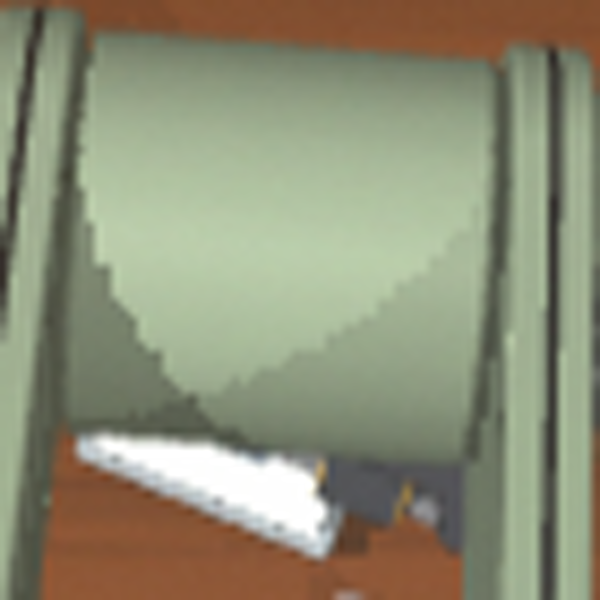

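Run:
```python
from h import *
d=load('s7')
def ed(c,z,R):
    t=np.linspace(0,2*np.pi,721);U=[proj(d,[c[0]+R*np.cos(a),c[1]+R*np.sin(a),z])[0] for a in t];return (min(U)-255+.5)*20-.5,(max(U)-255+.5)*20-.5
print('rider obs 198 546', ed((.4970,-.0150),.104,.025), ed((.4963,-.0135),.104,.025))
print('collar obs right 564',ed((.4970,-.0150),.155,.027),ed((.4974,-.0135),.155,.027), ed((.4974,-.0135),.145,.027))
print('shank 243 490',ed((.4970,-.0150),.055,.0175))
```

```text
rider obs 198 546 (np.float64(200.0862250905409), np.float64(553.825636375687)) (np.float64(198.5339262309135), np.float64(552.6562164259435))
collar obs right 564 (np.float64(184.17635891414602), np.float64(577.6422299514077)) (np.float64(175.82467074429428), np.float64(569.5443476542148)) (np.float64(176.2317187327103), np.float64(567.656008916992))
shank 243 490 (np.float64(252.87425020425144), np.float64(493.76022457856106))
```

>>> play_rows --rows "40 -0.03 -0.12 0 0;40 0 0 -1 0;40 0 0 -1 0;40 0 0 -0.7 0;40 0 0 0 0"

```text
time: 8.5
tool_pos: [0.496, -0.0148, 0.0855]
orientation: [0.0, 0.983, -0.184, -0.002]
contact_force: [0.6, -0.0, -0.6]
gripper_width: 0.0522
```

Run:
```python
from h import *
d=cap('wrist','w8');cap('side','s8');o=get_obs();print(o['tool_pos'],o['contact_force'])
crop('w8',180,170,330,250,'w8c');crop('s8',240,160,300,220,'s8c')
```

```text
[ 0.49718352 -0.01484593  0.086697  ] [ 0.70917295 -0.07319868 -1.67486007]
scale 5.333333333333333
scale 10.0
```

View pics/w8c.png

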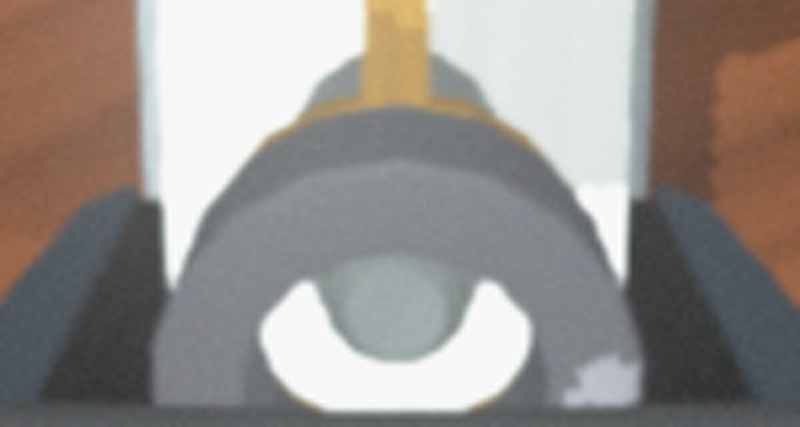

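View pics/s8c.png

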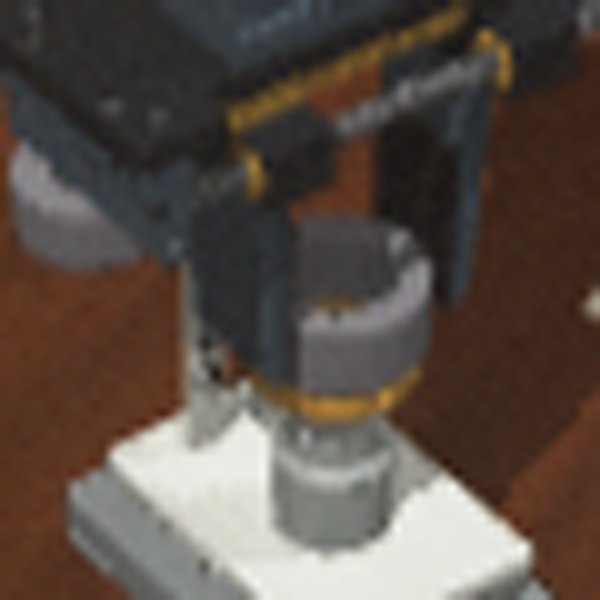

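Run:
```python
from h import *
d=load('w8');o=get_obs();c=lambda x,y:(180+(x+.5)/5.333-.5,170+(y+.5)/5.333-.5);print(o['tool_pos'])
crop('w8',225,205,285,250,'w8d')
ez=o['tool_pos'][2]+.0245+.024
def circpx(cc,z,R,a0=0,a1=360,n=9):
    for a in np.radians(np.linspace(a0,a1,n)):
        p=[cc[0]+R*np.cos(a),cc[1]+R*np.sin(a),z];u,v=proj(d,p,True);print('(%.0f,%.0f)'%((u-180+.5)*5.333-.5,(v-170+.5)*5.333-.5),end=' ')
    print()
t=o['tool_pos'][:2]
print('nose@tcp');circpx(t,.112,.006)
print('outer');circpx(t,ez,.027,-111,69)
print('bore');circpx(t,ez,.016)
```

```text
[ 0.49718352 -0.01484593  0.086697  ]
scale 13.333333333333334
nose@tcp
(375,263) (347,288) (346,324) (373,349) (411,350) (439,326) (440,290) (414,264) (375,263) 
outer
(646,386) (632,296) (579,217) (495,163) (392,143) (290,163) (205,218) (153,297) (140,387) 
bore
(336,257) (253,332) (254,436) (334,509) (446,511) (529,442) (535,338) (456,259) (336,257)
```

View pics/w8d.png

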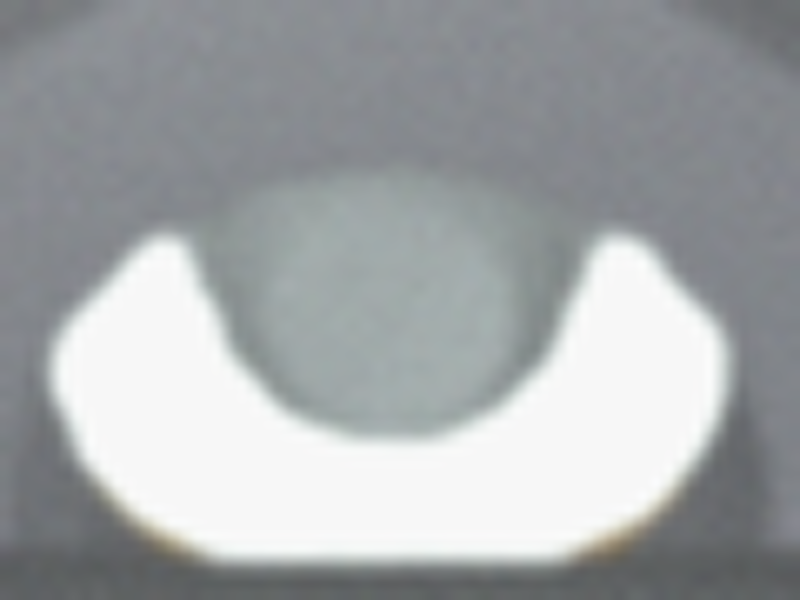

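>>> play_rows --rows "40 0 0 -0.3 0;40 0 0 -0.3 0;40 0 0 -0.3 0;40 0 0 -0.2 0;40 0 0 0 0"

```text
time: 9.1
tool_pos: [0.4977, -0.0149, 0.0762]
orientation: [-0.0, 0.983, -0.184, 0.0]
contact_force: [-0.1, 0.2, 2.6]
gripper_width: 0.0526
```

>>> play_rows --rows "40 0 0 -0.2 0;40 0 0 -0.2 0;40 0 0 -0.2 0;40 0 0 0 0"

```text
time: 9.5
tool_pos: [0.4977, -0.0149, 0.07]
orientation: [-0.0, 0.983, -0.184, 0.0]
contact_force: [1.6, -0.3, 2.4]
gripper_width: 0.0526
```

>>> play_rows --rows "40 0 0 -0.2 0;40 0 0 -0.2 0;40 0 0 0 0;40 0 0 0 0"

```text
time: 9.9
tool_pos: [0.4976, -0.0149, 0.0661]
orientation: [0.0, 0.983, -0.184, 0.0]
contact_force: [2.5, -0.8, 2.2]
gripper_width: 0.0528
```

>>> play_rows --rows "40 0 0 -0.2 0;40 0 0 -0.2 0;40 0 0 0 0;40 0 0 0 0"

```text
time: 10.3
tool_pos: [0.4974, -0.0149, 0.062]
orientation: [0.0, 0.983, -0.184, 0.0]
contact_force: [2.6, 0.2, 1.6]
gripper_width: 0.0524
```

>>> play_rows --rows "40 0.05 -0.02 -0.2 0;40 0 0 -0.2 0;40 0 0 0 0;40 0 0 0 0"

```text
time: 10.7
tool_pos: [0.4974, -0.0149, 0.0579]
orientation: [-0.0, 0.983, -0.184, -0.0]
contact_force: [0.6, 1.1, 2.2]
gripper_width: 0.0526
```

>>> play_rows --rows "40 0 0 -0.2 0;40 0 0 -0.2 0;40 0 0 0 0;40 0 0 0 0"

```text
time: 11.1
tool_pos: [0.4974, -0.0149, 0.0539]
orientation: [0.0, 0.983, -0.184, -0.0]
contact_force: [-0.7, 0.9, 1.9]
gripper_width: 0.0523
```

>>> play_rows --rows "40 0 0 -0.2 0;40 0 0 -0.2 0;40 0 0 0 0;40 0 0 0 0"

```text
time: 11.5
tool_pos: [0.4976, -0.0151, 0.0499]
orientation: [0.0, 0.983, -0.184, -0.0]
contact_force: [-0.8, 1.7, 2.5]
gripper_width: 0.0526
```

>>> play_rows --rows "40 0 0 -0.15 0;40 0 0 -0.15 0;40 0 0 0 0;40 0 0 0 0"

```text
time: 11.9
tool_pos: [0.4976, -0.0152, 0.047]
orientation: [0.0, 0.983, -0.184, -0.0]
contact_force: [-1.7, 0.3, 2.0]
gripper_width: 0.0522
```

>>> play_rows --rows "40 0 0 -0.1 0;40 0 0 -0.1 0;40 0 0 0 0;40 0 0 0 0"

```text
time: 12.3
tool_pos: [0.4977, -0.0151, 0.0451]
orientation: [0.0, 0.983, -0.184, -0.0]
contact_force: [-2.2, 1.8, 3.8]
gripper_width: 0.0527
```

>>> play_rows --rows "40 0 0 -0.1 0;40 0 0 0 0;40 0 0 0 0"

```text
time: 12.6
tool_pos: [0.4977, -0.0151, 0.0442]
orientation: [0.0, 0.983, -0.184, -0.0]
contact_force: [-2.7, 0.2, 5.2]
gripper_width: 0.0524
```

>>> play_rows --rows "40 -0.03 0.01 -0.1 0;40 0 0 0 0;40 0 0 0 0"

```text
time: 12.9
tool_pos: [0.4977, -0.0152, 0.0434]
orientation: [0.0, 0.983, -0.184, 0.0]
contact_force: [-1.6, -0.0, 6.0]
gripper_width: 0.0523
```

>>> play_rows --rows "40 0 0 -0.1 0;40 0 0 0 0;40 0 0 0 0"

```text
time: 13.2
tool_pos: [0.4977, -0.0151, 0.0426]
orientation: [0.0, 0.983, -0.184, 0.0]
contact_force: [-2.5, -1.1, 7.2]
gripper_width: 0.0523
```

Run:
```python
from h import *
d=cap('wrist','w9');cap('side','s9');
for i in range(4): viewer.capture('top');o=get_obs();print(o['tool_pos'],o['contact_force'])
crop('w9',180,170,330,250,'w9c');crop('s9',240,170,300,230,'s9c')
```

```text
[ 0.49774951 -0.01513719  0.04262732] [-2.2178923   0.15837534  8.12897306]
[ 0.49772255 -0.01513502  0.04263058] [-3.68369754 -1.57035906  7.0010864 ]
[ 0.49773089 -0.01515776  0.04263234] [-2.1040478  -0.26453893  8.00539159]
[ 0.49773319 -0.01514569  0.04264319] [-2.05808486  0.25119913  8.10285132]
scale 5.333333333333333
scale 10.0
```

View pics/s9c.png

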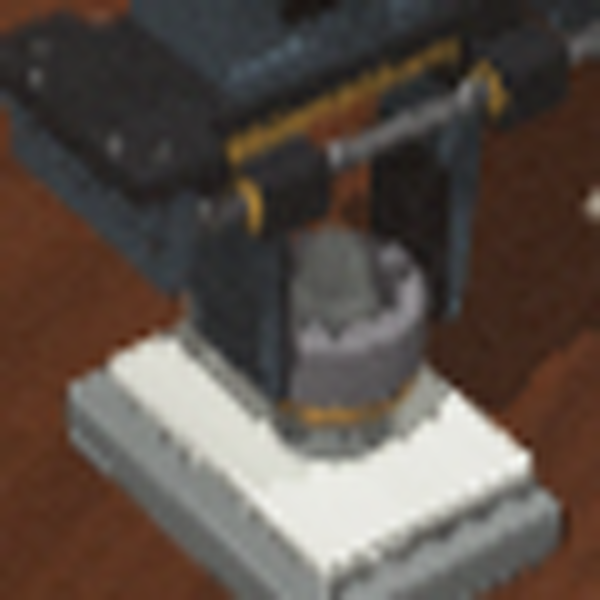

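View pics/w9c.png

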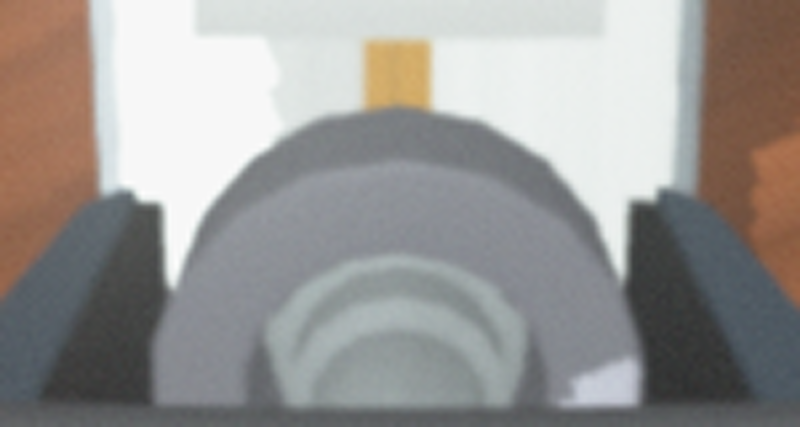

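>>> play_rows --rows "40 -0.04 0.02 0 0;40 0 0 0 0;40 0 0 0 0"

```text
time: 13.8
tool_pos: [0.4977, -0.0151, 0.0427]
orientation: [0.0, 0.983, -0.184, 0.001]
contact_force: [-2.0, -1.1, 7.7]
gripper_width: 0.0523
```

Run:
```python
from h import *
f=[]
for i in range(6): viewer.capture('top');o=get_obs();f.append(o['contact_force'])
print(o['tool_pos'],np.mean(f,0),np.std(f,0))
```

```text
[ 0.49774567 -0.01514635  0.04272603] [-2.29855906 -0.64530531  7.53404459] [0.2711811  0.27962801 0.57398645]
```

>>> play_rows --rows "40 -0.06 0.02 0 0;40 0 0 -0.05 0;40 0 0 0 0"

```text
time: 14.4
tool_pos: [0.4978, -0.0152, 0.0424]
orientation: [0.0, 0.983, -0.184, 0.001]
contact_force: [-1.9, -0.2, 8.4]
gripper_width: 0.0522
```

Run:
```python
from h import *
f=[]
for i in range(6): viewer.capture('top');o=get_obs();f.append(o['contact_force'])
print(o['tool_pos'],np.mean(f,0),np.std(f,0))
```

```text
[ 0.49777244 -0.01516871  0.04247706] [-1.23168569 -1.13403449  7.90918977] [0.26490239 0.38066095 0.51572679]
```

>>> play_rows --rows "40 0 0 -0.08 0;40 0 0 0 0;40 0 0 0 0"

```text
time: 15.0
tool_pos: [0.4978, -0.0151, 0.0418]
orientation: [0.0, 0.983, -0.184, 0.001]
contact_force: [-0.9, -0.2, 9.5]
gripper_width: 0.0523
```

Run:
```python
from h import *
f=[]
for i in range(6): viewer.capture('top');o=get_obs();f.append(o['contact_force'])
print(o['tool_pos'],np.mean(f,0),np.std(f,0))
```

```text
[ 0.49779895 -0.0151541   0.04183452] [-1.53821464 -1.15085706  8.89627282] [0.47529209 0.68994002 0.51030401]
```

>>> play_rows --rows "40 0 0 0.2 0;40 0 0 0.4 0;40 0 0 0.6 0;40 0 0 0.8 0;40 0 0 1 0;40 0 0 1.5 0;40 0 0 2 0;40 0 0 2 0;40 0 0 1.5 0;40 0 0 0.5 0;40 0 0 0 0"

```text
time: 16.4
tool_pos: [0.497, -0.0145, 0.1466]
orientation: [-0.0, 0.983, -0.184, 0.001]
contact_force: [-0.4, 0.4, -0.5]
gripper_width: 0.0526
```

Run:
```python
from h import *
d=cap('wrist','w10');cap('side','s10');o=get_obs();print(o['tool_pos'],o['contact_force'],o['gripper_width'])
crop('w10',180,170,330,250,'w10c');crop('s10',240,160,300,220,'s10c')
```

```text
[ 0.49594413 -0.01450107  0.14519105] [ 0.15156151  0.03039477 -1.23982059] 0.05210679533332436
scale 5.333333333333333
scale 10.0
```

View pics/s10c.png

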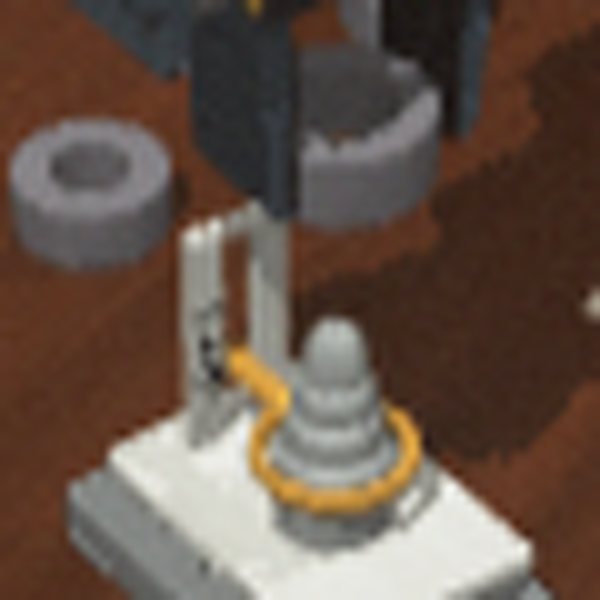

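View pics/w10c.png

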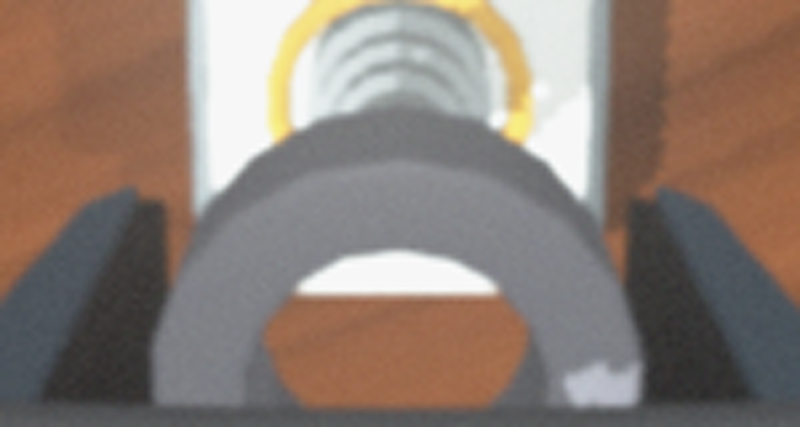

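>>> play_rows --rows "40 0.5 1.5 0 0;40 1 3 0 5;40 1.5 4 0 8;40 2 4.5 0 8;40 2 4.5 0 8;40 1.7 4.5 0 0;40 1.5 3.5 0 0;40 0.5 1.5 0 0;40 0 0.3 0 0;40 0 0 0 0;40 0 0 0 0"

```text
time: 17.6
tool_pos: [0.6028, 0.2566, 0.1456]
orientation: [0.001, 0.998, 0.067, -0.001]
contact_force: [0.1, -0.2, -0.1]
gripper_width: 0.0524
```

Run:
```python
from h import *
s=load('s10')
for x,y in [(340,495),(263,440),(410,450),(258,375),(335,325)]: print((x,y),pix(s,240+x/10,160+y/10))
d=cap('wrist','w11');o=get_obs();print(o['tool_pos'],o['joints'],o['gripper_width'],proj(d,[.615,.278,.038],True))
s=cap('side','s11');crop('s11',230,160,300,220,'s11c')
for i in range(1): pass
```

```text
(340, 495) [0.48318335 0.00324138 0.06871654]
(263, 440) [ 0.51330796 -0.00334602  0.0703948 ]
(410, 450) [ 0.47513112 -0.02192387  0.07080697]
(258, 375) [ 0.52926275 -0.02571035  0.07159963]
(335, 325) [ 0.49627735 -0.01436471  0.11342582]
[0.60304768 0.25669681 0.14595165] [ 3.85194452e-01  4.69353013e-01  1.42143022e+00 -5.77556346e-04
  1.25155079e+00  1.82230460e+00] 0.05233583887078924 (np.float64(235.39697141930114), np.float64(167.76187210864938))
scale 10.0
```

View pics/w11.png

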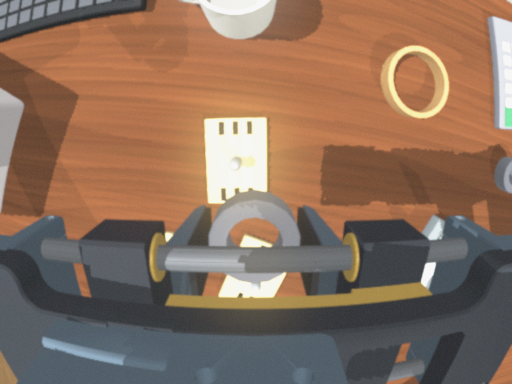

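View pics/s11c.png

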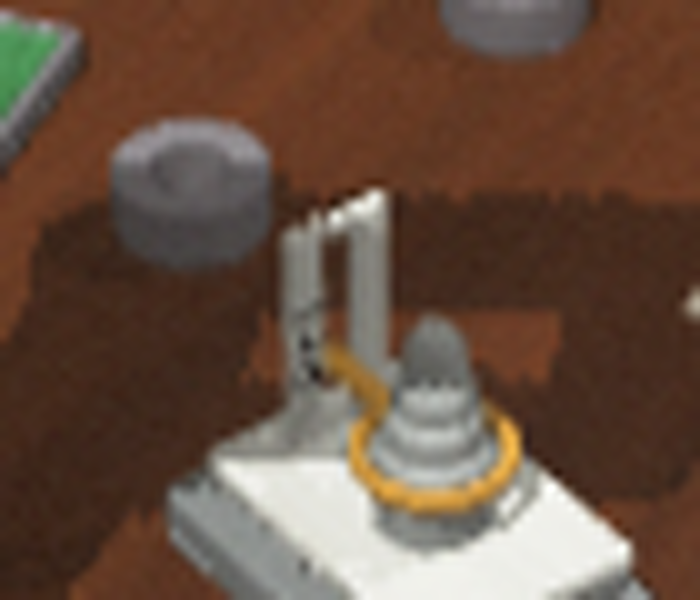

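Run:
```python
from h import *
crop('w11',195,105,285,215,'w11c');d=load('w11');o=get_obs()
p=atz(d,235,162,.038,True);print(p,toolrel(o,p))
q=np.mean([atz(d,*c,.008,True) for c in [(205,118),(267,117),(268,201),(207,203)]],0);print(q,toolrel(o,q))
```

```text
scale 5.454545454545454
[0.62109996 0.2791797  0.038     ] (array([0.02074199, 0.01977708]), np.float64(7.6667869143577025))
[0.61789419 0.27895699 0.008     ] (array([0.01753517, 0.01998405]), np.float64(7.6667869143577025))
```

View pics/w11c.png

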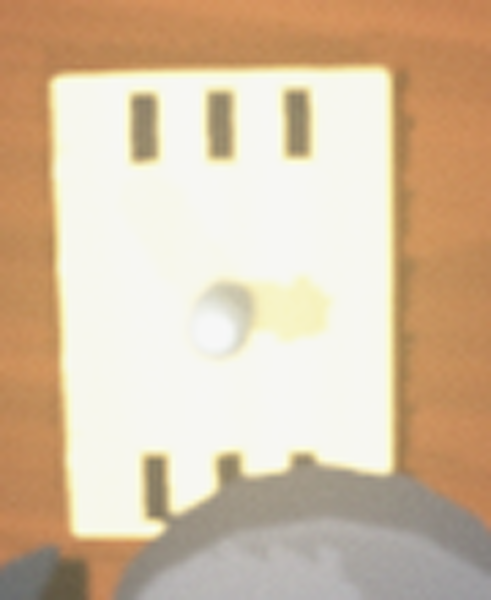

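>>> play_rows --rows "40 0.8 1.2 -1 0;40 0.7 1 -3 0;40 0 0 -4 0;40 0 0 -2.5 0;40 0 0 -0.7 0;40 0 0 0 0;40 0 0 0 0"

```text
time: 18.4
tool_pos: [0.6199, 0.281, 0.0352]
orientation: [-0.0, 0.998, 0.068, 0.001]
contact_force: [-0.3, 0.4, -0.9]
gripper_width: 0.0523
```

Run:
```python
from h import *
d=cap('wrist','w12');cap('side','s12');o=get_obs();print(o['tool_pos'],o['contact_force'],o['gripper_width'])
crop('w12',180,170,330,250,'w12c');crop('s12',140,220,220,290,'s12c')
```

```text
[0.61995873 0.28102343 0.0358546 ] [ 0.37229026  0.5259308  -0.50148608] 0.0525033659578809
scale 5.333333333333333
scale 8.571428571428571
```

View pics/s12c.png

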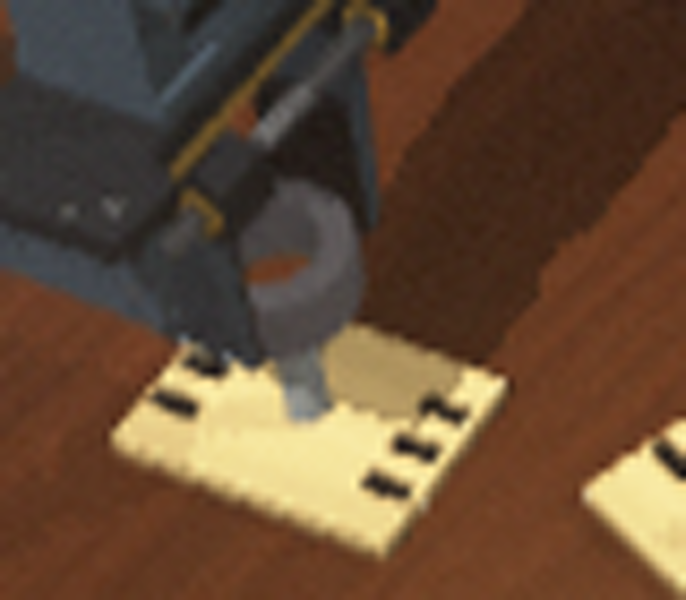

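View pics/w12c.png

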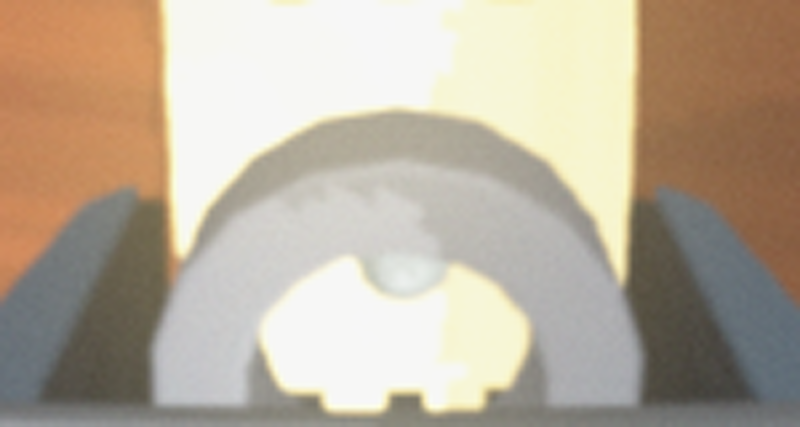

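>>> play_rows --rows "40 0 0 -1 0;40 0 0 -1.5 0;40 0 0 -1.2 0;40 0 0 -0.6 0;40 0 0 -0.3 0;40 0 0 0 0;40 0 0 0 0"

```text
time: 19.2
tool_pos: [0.6189, 0.2806, -0.0119]
orientation: [-0.0, 0.998, 0.068, 0.0]
contact_force: [-0.4, -0.7, -0.8]
gripper_width: 0.0525
```

>>> play_rows --rows "40 0 0 -0.15 0;40 0 0 -0.1 0;40 0 0 0 0;40 0 0 0 0"

```text
time: 19.6
tool_pos: [0.6186, 0.2804, -0.0146]
orientation: [0.0, 0.998, 0.068, 0.0]
contact_force: [0.5, -0.1, -0.8]
gripper_width: 0.0525
```

>>> play_rows --rows "40 0 0 -0.1 0;40 0 0 0 0;40 0 0 0 0"

```text
time: 19.9
tool_pos: [0.6185, 0.2804, -0.0157]
orientation: [0.0, 0.998, 0.068, -0.0]
contact_force: [-0.5, -0.2, -1.0]
gripper_width: 0.0526
```

>>> play_rows --rows "40 0 0 -0.1 0;40 0 0 0 0;40 0 0 0 0"

```text
time: 20.2
tool_pos: [0.6186, 0.2805, -0.0158]
orientation: [-0.0, 0.998, 0.068, 0.0]
contact_force: [-2.0, -0.6, 5.7]
gripper_width: 0.0525
```

>>> play_rows --rows "40 0 0 -0.05 0;40 0 0 0 0;40 0 0 0 0"

```text
time: 20.5
tool_pos: [0.6186, 0.2804, -0.0158]
orientation: [-0.0, 0.998, 0.068, 0.0]
contact_force: [-2.3, -1.0, 7.7]
gripper_width: 0.0523
```

>>> play_rows --rows "40 0 0 0.1 0;40 0 0 0 0;100 0 0 0 0;100 0 0 0 0;100 0 0 0 0;100 0 0 0 0;100 0 0 0 0;100 0 0 1 0;100 0 0 2 0;100 0 0 3 0;100 0 0 4 0;100 -1 -1 4 0;100 -2 -3 2 0;100 -3 -4 0 0;100 -3 -4 0 0;100 -2 -3 0 0;100 -1 -1 0 0;100 0 0 0 0"

```text
time: 22.3
tool_pos: [0.498, 0.1197, 0.1448]
orientation: [-0.0, 0.998, 0.067, 0.001]
contact_force: [0.1, 0.2, 0.7]
gripper_width: 0.0916
```

Run:
```python
from h import *
d=cap('wrist','w13');cap('side','s13');cap('top','t13');o=get_obs();print(o['time'],o['tool_pos'],o['contact_force'],o['gripper_width'])
crop('s13',140,180,300,290,'s13c')
topface(d,(.6186,.2804),.032)
```

```text
22.45 [0.49997855 0.12160925 0.14416208] [-0.22589877  0.50073091 -0.63408107] 0.09138863575649431
scale 5.0
outer 37 (array([0.61661496, 0.27855174]), np.float64(0.005829489874759024))
outer 129 (array([0.61701118, 0.27930886]), np.float64(0.026322939331961587))
inner 75 (array([0.61708912, 0.27924866]), np.float64(0.015938715529438603))
mean [0.61680771 0.2785875  0.03249081] medz 0.03258225942427298 1072
```

View pics/s13c.png

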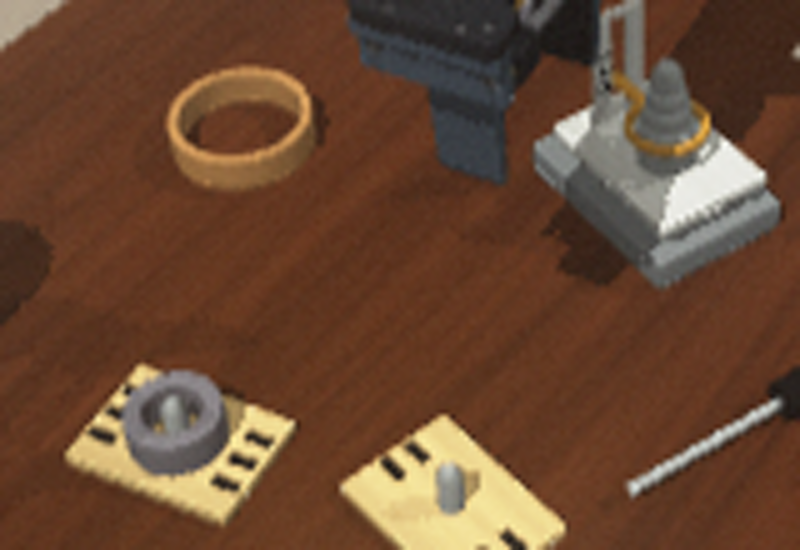

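View pics/t13.png

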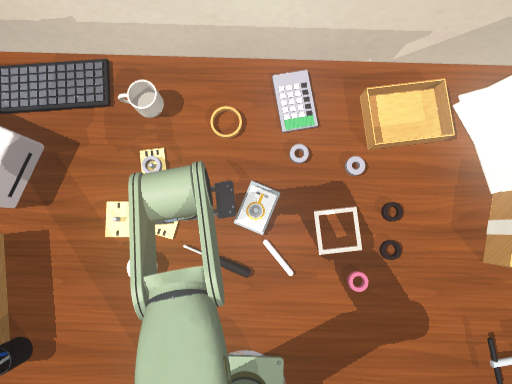

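View pics/w13.png

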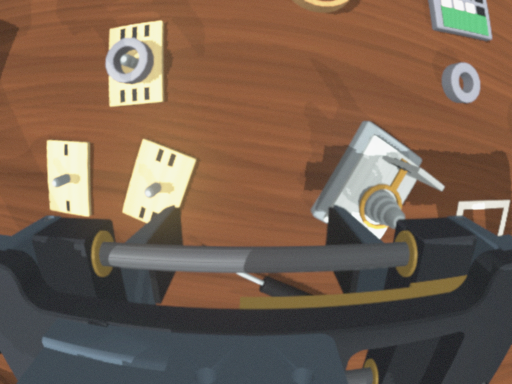

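The collar lies flat around the pin of the three-bar spindle, at about (130,60) in the wrist view. The rider is still at the lowest dashes, and the other items are at the same pixels as before.

Run:
```python
from h import *
s=load('s13')
print([pix(s,140+x/5,180+y/5)[2].round(4) for x,y in [(700,140),(680,148),(635,140)]])
print(ticket.finish_job())
```

```text
[np.float64(0.0675), np.float64(0.069), np.float64(0.0707)]
the job is handed in; nothing more can be done
None
```

I handed the job in after about 22.5 s. The taped collar proved to be step 3, and it now lies flat around the pin of the three-bar spindle.

**Gauge reading:**
- The collar passed the levels of steps 1 and 2 and stopped on step 3. I pressed it to about 9 N, which should be roughly 4 mm of carriage sink, well short of bottomed.
- The bore measured about 32 mm in the wrist pictures, which agrees.
- After lifting, the rider top read 0.069–0.071 m at most points, against 0.0705 m expected for step 3. It stands at the lowest dashes on the post.

**Placing:**
- The collar met the plate with 6–8 N, and I opened the fingers only after that.
- Its top measured 0.0325 m, against 0.032 m expected for lying flat. Its centre measured about (0.617, 0.279), within about 2 mm of the pin.
- In the last top view the other two collars and the visible loose things are at the same pixels as at the start. The label roll and most of the screwdriver were hidden by the arm there. The final wrist view shows part of the screwdriver, but I did not see the label roll again.

**What went wrong or disagreed:**
- The real fingertips are about 31 mm above the reported tool point. My first grasp therefore closed just above the collar, with no contact force, and I opened and went lower.
- The cameras disagreed by 1–2 mm on where the mandrel stood. I centred from the wrist view and the side forces, and a side force of 1–3 N remained on the mandrel.
- One rider depth point read 0.0675 m, probably on the ring's edge.

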